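Turn the drinks carousel and set the cup upright on it

ROBOT

A 7-joint arm with a two-finger parallel gripper is mounted at the origin on the work surface. World frame = base frame: x ahead of the robot, y to its left, z up, the work surface at z = 0. Lengths are in m, angles in rad, forces in N, time in s.
With the tool pointing down it reaches from about 0.425 to 0.825 m from the base axis. Payload 3.6 kg.
Tool frame: the origin (TCP) lies midway between the tips of the shut fingers; the grasp point (between the pads) lies 19 mm behind it; x points along the fingers, y is the direction in which the jaws open and shut, and the axes are right-handed (so a half turn about x gives the same grasp; the last joint's range is limited). The gripper opens to 93 mm and grips with 3 to 60 N. Pads are 15 mm wide; open, the fingers measure 128 mm over their backs; the gripper's body (75 mm by 188 mm) begins 65 mm behind the grasp point.
Start: joints at [1.121, 0.615, -0.013, 1.423, 0.008, 1.103, -0.04], TCP at [0.267, -0.592, 0.182] pointing down, gripper open.
Joint ranges: [-3.12, 3.12], [-0.3, 2.06], [-1.34, 1.32], [0.26, 2.42], [-1.36, 4.5], [0.01, 1.98], [-2.84, 2.84]. Speed limits (rad/s): [2.79, 2.79, 3.14, 3.14, 3.14, 3.14, 3.14].

INTERFACE

Orientations are given as [roll, pitch, yaw] about the fixed x, y, z axes, in that order (R = Rz(yaw) Ry(pitch) Rx(roll)).
In Python, from plant import env gives the robot as it stands. The module is installed in compiled form; this text tells all that it offers.
- The arm moves only by the shell command python3 -m jog 'ROWS' [FORCE]. ROWS is JSON, one flat list of numbers, 5 for each row, row after row: the shift along the tool's x, y, z in mm, then the turn about the tool's x in degrees, then the opening, from 0 (shut) to 1 (fully open). In form: [dx, dy, dz, twist, claw, dx, dy, dz, twist, claw, ...]. A call has 1 to 20 rows; each row shifts and turns the commanded pose from where the row before left it, along the tool's axes as they then stand; what a row does not reach is not made up. A row lasts 1/10 s, in which the tool goes at most 50 mm and 8.59 degrees, less where a joint would pass 70% of its speed; a pose out of reach is approached as far as the arm can. A call with a gripper value outside its range is refused whole. The fingers move at their own pace and stop on an object; FORCE is the grip in N (left out, the last holds). Time passes only in rows, so rows that do not move let the fingers close. It gives the time, the measured TCP pose, the force and the opening at its end, in the units of the state.
- env.sense(): the state, without advancing time (a new reading comes with each control period).
- env.capture(name): name is "scene" or "top" or "wrist"; returns the picture (400x640x3 uint8, blue, green, red); there is no depth.
- env.calibration(name): a dict with "camera_matrix" (3x3 intrinsics, pixels), "cam_to_world" (4x4, takes a point from camera to world coordinates); the wrist camera has in their place "tool_from_camera" (4x4, takes a point from camera to tool coordinates, whose origin is the TCP and whose axes are the tool frame's). Camera axes: x right, y down, z forward; pixel columns grow to the right and rows downward; lengths in m; the calibration is good to about 2 mm. A picture is of the moment at which its call begins: read the wrist's pose just before it. calibration takes no time and is no camera call.
- env.sign_off(): hands the job in, once; it reports no verdict.
Trained networks look in the newest picture that a camera, given by its name, has taken for a name from the list of things; names that differ only in an ending like _2 or _b are one class to them, and where a whole thing is asked for, a point or a joint stands for the part that bears it (a point fixed in the world has none). Each returns a list of dicts, best first, with "confidence" (0 to 1); they miss things now and then, are a little off and sometimes report something else, mostly with a low value. They report only what shows in the picture. A call takes as long as a camera call. They do not tell look-alikes from the thing itself.
- env.recognise(camera, label): "at" ([x, y, z] in m, in the coordinates of the camera as it stood for that picture, good to about 4 mm: the middle of the surface that is visible of it).
- env.mark_of(camera, label): "at" ([x, y, z] in m, in the coordinates of the camera as it stood for that picture, good to about 4 mm: a listed point, or the origin of a listed thing).
The state is a dict: "time_s": time; "joint_pos": joint angles; "joint_velocities": joint speeds; "joint_efforts": joint torques, N m; "ee_pos": TCP position; "ee_rot": TCP orientation; "ft_force": force on the tool from outside, world axes, zero at the start; "moment": the same for the moment, N m; "width": opening from 0.0 (shut) to 1.0 (fully open).
Only numpy, scipy, OpenCV 4.12 (cv2) and the standard library are available. Lean on these libraries where they do the work, as an engineer would, in place of code of your own. Each camera call takes 0.05 s, during which the arm holds its last target.

TASK

First turn the drinks carousel by pushing its rim or the rim posts, never the containers on it, until its empty cork coaster stands right at the brass pointer of the base. Then turn the upside-down square cup the right way up in two halves: lay it on its side on the cork mat and let go, then take it again another way and stand it gently, mouth up, in the middle of that coaster with its sides square to it. Leave the carousel lined up with the pointer and every other thing on the sideboard where it stands.

Things in the scene. Friction and masses are not known exactly. Their poses are not given: they have to be found in the camera images.
- carousel_base: Fixed round dark-wood foot of the carousel, 190 mm across, 14 mm high, its origin on the sideboard top at the turning axis. A brass pointer lies flat on the sideboard along its -x direction (towards the robot side), 16 mm wide, 8 mm high, reaching to 211 mm from the axis with a round end of 32 mm diameter, so it sticks out 71 mm beyond the disc.
- pointer (a point): Point over the pointer's middle line, 140 mm from the axis (over the disc's edge), 32 mm above the sideboard. Does not turn with the disc.
- carousel: Turning wooden disc, 280 mm across, underside 16 mm and top 32 mm above the sideboard; origin on the axis at sideboard height, z up, -x towards the coaster. Turns either way past a full turn; about 0.13 N m of friction: 1 to 2 N at the rim moves it and it stops almost at once. Wells 70 mm from the axis: containers held fast in +y, +x and -y, coaster in -x.
- post (a point): Top of the steel rim post at 45 degrees (between +x and +y of the carousel), 128 mm from the axis, 75 mm above the sideboard. There are four such posts, a quarter turn apart (45, 135, 225, 315 degrees), halfway between the wells; each 14 mm across with a 15 mm ball on top, fixed to the disc.
- bay (a point): Centre of the top of the cork coaster: a raised flat square, 72 mm wide, sides along the carousel's x and y, top 36 mm above the sideboard, 70 mm from the axis in the carousel's -x direction. No lip.
- bay_rim (a point): Point on the disc's top edge straight outward of the coaster, 140 mm from the axis; it meets pointer when the coaster is at the pointer.
- sugar_jar: White lidded jar held in the carousel's +y well, 54 mm across, top 103 mm above the sideboard. Origin at its foot's centre.
- bitters: Small amber bottle held in the +x well (opposite the coaster), 44 mm across, top 110 mm above the sideboard. Origin at its foot's centre.
- spice_tin: Round metal tin held in the -y well, 50 mm across, top 78 mm above the sideboard. Origin at its foot's centre.
- cup: White ceramic cup of square section, 52 x 52 mm outside, 80 mm tall, straight walls 4 mm thick, about 0.2 kg, hollow, standing upside down (closed foot up). Origin at the centre of the MOUTH; z runs from the mouth to the foot (up at the start, down when the cup is the right way up); x and y are normal to its flat sides. It is the only square-section cup.
- cup_foot (a point): Centre of the outside of the cup's foot, 80 mm from the mouth along the cup's z.
- mat: Fixed square cork mat, 150 x 150 mm, 4 mm thick, flat on the sideboard; origin at the centre of its underside. It and the cup swap places between starts.
- rum: Closed amber rum bottle, 72 mm across, 250 mm tall, upright. Bystander. Origin at its foot.
- mug: Round white mug with handle, 76 mm across, 85 mm tall. Bystander. Origin at its foot.
- jigger: Stainless double-cone jigger, 44 mm across, 78 mm tall. Bystander. Origin at its foot.
- stirrer: Flat clear plastic stirrer, 190 mm long (x), 24 mm at its paddle, 5 mm thick, lying. Bystander. Origin at the middle of its underside.
- coasters: Stack of three dark wooden coasters, 64 mm square, 18 mm high. Bystander between the cup's place and the mat's. Origin at its underside.
- opener: Flat steel bottle opener, 118 mm long, 36 mm wide, 6 mm thick, lying. Bystander. Origin at its underside, mid-handle.
Mind the look-alikes: they are no part of the job. What is shaped like the cup but orange, pink or turquoise is not meant.

How it is judged:
On the way, in this order (a step that is already met when the one before it is completed fails the run):
1. the carousel's coaster stands at the brass pointer, at rest (horizontal distance between bay_rim and pointer below 0.014 m and angular speed of carousel below 0.05 rad/s), for 0.2 s.
2. the cup lies on its side on the cork mat, let go (angle between cup's own z axis and vertical between 1.45 and 1.69 rad and horizontal distance between each of cup, cup_foot and mat below 0.106 m and height (world z) of cup below 0.04 m and contact force between the fingers and cup below 0.1 N and linear speed of cup below 0.02 m/s and angular speed of cup below 0.15 rad/s), for 0.2 s.
At the end, for the whole second after the job is handed in: The carousel rests with its coaster at the pointer (bay_rim within 14 mm of pointer, about 6 degrees); the cup stands mouth up (within 5 degrees) on the coaster, its foot within 13 mm of the coaster's centre and its sides within 11 degrees of the coaster's, released and at rest (all of step 1 and angle between cup's own z axis and vertical above 3.05 rad and horizontal distance between cup_foot and bay below 0.013 m and horizontal distance between cup and bay below 0.016 m and z of cup_foot in the frame of bay between -0.004 and 0.004 m and (angle between the x axis of cup and the x axis of carousel, either way round below 0.2 rad or angle between the x axis of cup and the y axis of carousel, either way round below 0.2 rad) and linear speed of cup below 0.02 m/s and angular speed of cup below 0.15 rad/s); the robot touches nothing.
It fails at once if a container on the carousel is pushed or knocked (contact force between any of the fingers, the arm, cup and sugar_jar above 2 N or contact force between any of the fingers, the arm, cup and bitters above 2 N or contact force between any of the fingers, the arm, cup and spice_tin above 2 N).
It fails at once if another thing on the sideboard is shifted (by more than 25 mm) (distance of any of rum, mug, jigger, stirrer, coasters, opener from where it was at the start of the episode above 0.025 m).
It fails at once if the rum bottle, mug or jigger is tipped over (angle between any of rum, mug, jigger's own z axis and vertical above 0.5 rad).
It fails at once if the cup is dropped or banged down (over 45 N on the carousel or mat) (contact force between cup and carousel above 45 N or contact force between cup and mat above 45 N).
It also fails if it takes over 72 s, if anything falls off the work surface, if the arm or the gripper's body presses on something with over 40 N, if the wrist force passes 120 N, or if a joint passes its speed limit or range.

## Working session

There is one attempt and no reset: what is moved stays moved. The work goes in short steps, Python scripts to look and compute and a shell command to move; the robot and the scene stay as the last step left them, time stands still between calls to the robot, and variables do not carry over. Pictures are saved under pics/ and viewed, and the job is handed in when it is done.

```bash
mkdir -p pics; ls; cat > h.py <<'E'
import numpy as np, cv2
from plant import env
from scipy.spatial.transform import Rotation as R
def T_tool(s=None):
    s=s or env.sense(); T=np.eye(4); T[:3,:3]=R.from_euler('xyz',s['ee_rot']).as_matrix(); T[:3,3]=s['ee_pos']; return T
def cam(name,s=None):
    c=env.calibration(name); K=np.array(c['camera_matrix'])
    X=np.array(c['cam_to_world']) if 'cam_to_world' in c else T_tool(s)@np.array(c['tool_from_camera'])
    return K,X
def px2w(name,u,v,z,s=None):
    K,X=cam(name,s); d=X[:3,:3]@np.linalg.solve(K,[u,v,1.]); o=X[:3,3]
    return o+d*(z-o[2])/d[2]
def w2px(name,p,s=None):
    K,X=cam(name,s); q=np.linalg.inv(X)@np.append(p,1); q=K@q[:3]; return q[:2]/q[2]
def find(fn,name,label,s=None):
    K,X=cam(name,s); out=[]
    for d in getattr(env,fn)(name,label):
        p=X@np.append(d['at'],1); out.append((round(d['confidence'],2),p[:3].round(4).tolist(),w2px(name,p[:3],s).round(0).tolist()))
    return out
def shot(name,f):
    s=env.sense(); im=env.capture(name); cv2.imwrite('pics/'+f,im); return s,im
E
python3 - <<'E'
from h import *
s,_=shot('scene','scene0.png'); shot('top','top0.png')
print(s)
for n in ('scene','top'):
    K,X=cam(n); print(n,X.round(3).tolist(),K.tolist())
for l in ['carousel_base','carousel','bay','bay_rim','pointer','cup','cup_foot','mat','post','sugar_jar','bitters','spice_tin','rum','mug','jigger','stirrer','coasters','opener']:
    print(l,find('mark_of','top',l))
print(env.sense()['time_s'])
E
```

```text
pics
{'time_s': 0.0, 'joint_pos': array([ 1.12050304,  0.61592849, -0.01262555,  1.42488031,  0.00808505,
        1.10341306, -0.04037092]), 'joint_velocities': array([-0.00015436,  0.00053251, -0.00248076, -0.00288005, -0.00028611,
       -0.00075611, -0.00058804]), 'joint_efforts': array([-2.15281045e-05, -4.58940625e+01,  2.09050491e-01, -1.65747893e+01,
       -6.10485091e-02,  2.05014838e-02,  2.43235818e-04]), 'ee_pos': array([ 0.26694484, -0.59168234,  0.18088142]), 'ee_rot': array([-1.56352522,  1.5682168 ,  2.00195693]), 'ft_force': array([ 0.93524433, -0.13393021,  0.36128707]), 'moment': array([ 0.01452791, -0.02012233, -0.00313694]), 'width': 1.0001424507450194}
scene [[-0.443, 0.637, -0.631, 1.419], [0.897, 0.323, -0.303, 0.428], [0.011, -0.7, -0.714, 1.089], [0.0, 0.0, 0.0, 1.0]] [[515.5537618011622, 0.0, 319.09299753902326], [0.0, 515.5537618011622, 205.24674023717554], [0.0, 0.0, 1.0]]
top [[-0.004, -0.999, 0.053, 0.474], [-1.0, 0.004, -0.005, 0.039], [0.005, -0.053, -0.999, 1.108], [0.0, 0.0, 0.0, 1.0]] [[428.9427974748228, 0.0, 320.4737855499007], [0.0, 428.94279747
[... 909 characters left out ...]
[276.0, 127.0])]
sugar_jar [(0.65, [0.6827, 0.2328, 0.0321], [241.0, 135.0])]
bitters [(0.78, [0.6003, 0.1712, 0.0336], [266.0, 168.0]), (0.63, [0.6923, 0.139, 0.08], [277.0, 127.0]), (0.36, [0.6124, 0.241, 0.0034], [240.0, 164.0])]
spice_tin [(0.7, [0.5438, 0.2509, 0.0318], [234.0, 190.0])]
rum [(0.91, [0.7527, -0.0295, -0.0017], [344.0, 111.0]), (0.17, [0.6861, -0.3495, -0.0005], [467.0, 136.0])]
mug [(0.63, [0.6814, -0.3518, -0.0], [468.0, 138.0])]
jigger []
stirrer [(0.83, [0.3649, -0.1881, 0.0003], [407.0, 260.0])]
coasters [(0.72, [0.4884, -0.2039, -0.0024], [412.0, 212.0]), (0.53, [0.6088, 0.2412, -0.0009], [240.0, 166.0])]
opener [(0.73, [0.4226, 0.4103, 0.0041], [173.0, 238.0])]
1.0
```

View pics/top0.png

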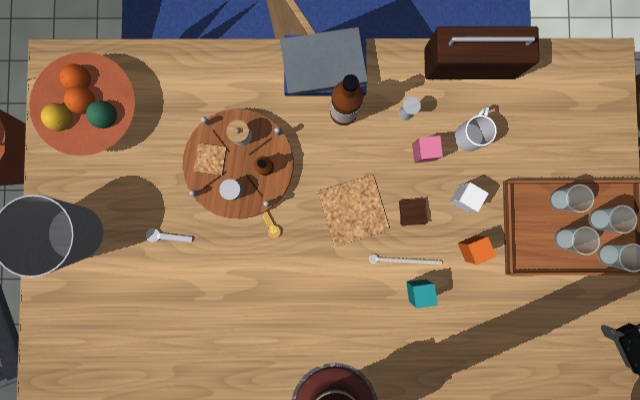

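View pics/scene0.png

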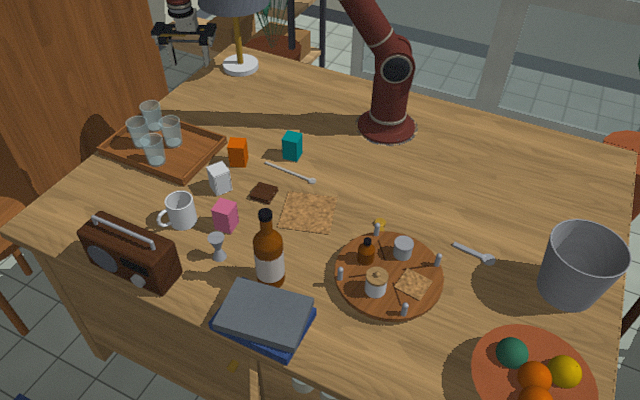

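The scene from the top camera:
- **Cup:** the white square cup is at about (470,196).
- **Look-alikes:** pink at (428,149), orange at (477,249), turquoise at (422,293), and the round mug at (478,130).
- **Carousel:** it is centred at about (240,165), with the coaster at (209,158) and the pointer tip at (275,230).

I choose the white one and check it in a close crop.

```bash
python3 - <<'E'
from h import *
im=cv2.imread('pics/top0.png')
a=cv2.resize(im[165:230,435:510],None,fx=8,fy=8,interpolation=cv2.INTER_CUBIC); 
b=cv2.resize(im[100:245,175:310],None,fx=4,fy=4,interpolation=cv2.INTER_CUBIC)
cv2.imwrite('pics/c1.png',a);cv2.imwrite('pics/c2.png',b)
sc=cv2.imread('pics/scene0.png');cv2.imwrite('pics/c3.png',cv2.resize(sc[120:220,170:350],None,fx=4,fy=4,interpolation=cv2.INTER_CUBIC))
# cup mask
hsv=cv2.cvtColor(im,cv2.COLOR_BGR2HSV)
m=((hsv[...,1]<60)&(hsv[...,2]>130)).astype(np.uint8); 
n,l,st,ce=cv2.connectedComponentsWithStats(m)
for i in range(1,n):
    if st[i,4]>60 and 380<ce[i][0]<500: print(st[i],ce[i])
print(T_tool().round(3))
for l in ['cup','cup_foot']:
    s=env.sense()
env.capture('scene')
for l in ['cup','cup_foot','bay','pointer','bay_rim','carousel','mat']: print(l,find('mark_of','scene',l))
E
```

```text
[452  37  83   4 329] [492.87537994  38.50455927]
[398  97  23  24 333] [409.21621622 107.13213213]
[ 455  106   42   45 1068] [475.91853933 131.47940075]
[450 182  39  30 766] [469.07180157 197.23629243]
[369 254  73  10 310] [400.39677419 259.87096774]
[[ 0.     0.411 -0.912  0.267]
 [ 0.    -0.912 -0.411 -0.592]
 [-1.    -0.    -0.     0.182]
 [ 0.     0.     0.     1.   ]]
cup [(0.89, [0.6475, -0.2305, 0.0021], [227.0, 226.0]), (0.83, [0.2929, -0.2138, 0.0012], [292.0, 156.0]), (0.7, [0.5251, -0.3354, 0.0009], [221.0, 188.0]), (0.59, [0.3974, -0.3551, 0.0034], [238.0, 161.0])]
cup_foot [(0.77, [0.6466, -0.2329, 0.0816], [223.0, 205.0]), (0.69, [0.2882, -0.2138, 0.0784], [292.0, 136.0]), (0.62, [0.5279, -0.3372, 0.0814], [216.0, 168.0]), (0.61, [0.3999, -0.3539, 0.0804], [235.0, 142.0]), (0.54, [0.6119, 0.241, 0.0044], [387.0, 277.0]), (0.3, [0.7504, -0.03, 0.0032], [270.0, 277.0]), (0.29, [0.5274, -0.3342, 0.0024], [220.0, 188.0])]
bay [(0.96, [0.6259, 0.3151, 0.0421], [415.0, 282.0]), (0.24, [0.6869, 0.2257, 0.0283], [372.0, 290.0])]
pointer [(0.66, [0.4899, 0.1766, 0.0299], [382.0, 230.0])]
bay_rim [(0.76, [0.6371, 0.3831, 0.0352], [440.0, 298.0])]
carousel [(0.73, [0.6155, 0.2421, -0.0019], [387.0, 279.0]), (0.61, [0.6148, 0.2429, 0.0054], [388.0, 277.0])]
mat [(0.58, [0.496, -0.0506, 0.0031], [308.0, 212.0])]
```

View pics/c1.png

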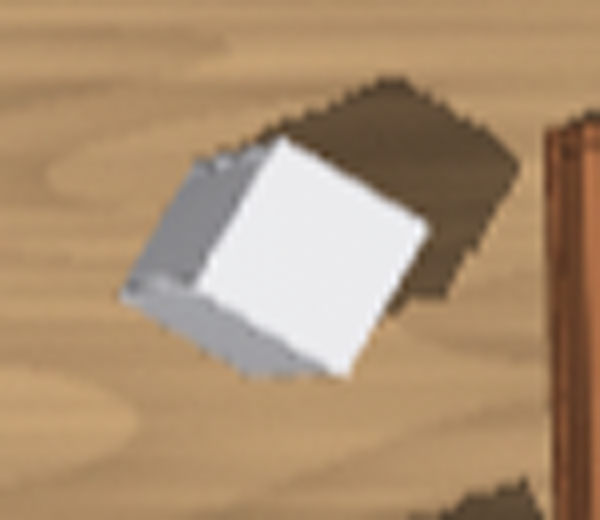

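View pics/c2.png

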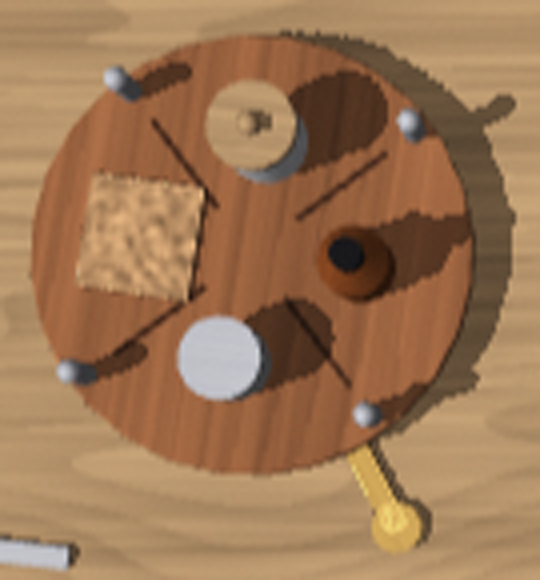

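The crop shows a plain white square block, foot up, so this is the cup. In the carousel crop, the coaster is at left (140,237), the posts at (368,412), (408,122), (118,78) and (75,370), and the pointer end at (398,524).

```bash
python3 - <<'E'
from h import *
P=[px2w('top',435+x/8-.5,165+y/8-.5,.08)[:2] for x,y in [(285,140),(430,230),(345,378),(200,288)]]
c=np.mean(P,0); print('cup',c,[ (np.linalg.norm(P[i]-P[(i+1)%4]).round(4),np.degrees(np.arctan2(*(P[(i+1)%4]-P[i])[::-1])).round(1)) for i in range(4)])
ax=np.array([.612,.242])
e=px2w('top',175+398/4-.4,100+524/4-.4,.008)[:2]-ax; print('ptr end',np.linalg.norm(e),np.degrees(np.arctan2(e[1],e[0])))
posts=[px2w('top',175+x/4-.4,100+y/4-.4,.0675)[:2] for x,y in [(367,411),(408,120),(115,77),(70,370)]]
from numpy import arctan2
ctr=np.mean(posts,0);print('axis from posts',ctr)
for p in posts: print(p,np.linalg.norm(p-ctr),np.degrees(arctan2(*(p-ctr)[::-1])))
b=[px2w('top',175+x/4-.4,100+y/4-.4,.036)[:2] for x,y in [(93,173),(205,185),(190,300),(78,288)]]
d=np.mean(b,0)-ctr; print('bay',np.mean(b,0),np.linalg.norm(d),np.degrees(arctan2(d[1],d[0])))
m=np.array([.497,-.051]);print()
E
```

```text
cup [ 0.52254566 -0.33482951] [(np.float64(0.051), np.float64(-122.4)), (np.float64(0.0517), np.float64(149.0)), (np.float64(0.0508), np.float64(57.7)), (np.float64(0.0518), np.float64(-30.9))]
ptr end 0.19259192149081852 -152.2299378986024
axis from posts [0.6139105  0.24257447]
[0.51172582 0.16502862] 0.12827730385594402 -142.8058858043013
[0.68974861 0.14042742] 0.12722201084969637 -53.40830906872132
[0.71686697 0.31972234] 0.12865391217716396 36.84513987790825
[0.53730058 0.34511951] 0.1280021983400459 126.76287731824249
bay [0.62304645 0.3105636 ] 0.06860019445216815 82.34679226631383
```

```bash
cat >> h.py <<'E'
def yang(T=None):
    T=T_tool() if T is None else T
    return np.degrees(np.arctan2(T[1,1],T[0,1]))
def plan(start,wps,q=1):
    """start (x,y,z,yangle deg); wps list of (x,y,z,yangle,nrows,claw)."""
    p=np.array(start[:3],float)*1000; a=start[3]; out=[]
    for (x,y,z,b,n,c) in wps:
        t=np.array([x,y,z])*1000; 
        for k in range(n):
            rem=n-k; d=(t-p)/rem; tw=round(-(b-a)/rem,1)
            ar=np.radians(a); Y=np.array([np.cos(ar),np.sin(ar),0]); Z=np.cross([0,0,-1],Y)
            r=[round(-d[2],q),round(d@Y,q),round(d@Z,q)]
            p=p+(-r[0]*np.array([0,0,1])+r[1]*Y+r[2]*Z); a-=tw
            out.append(r+[tw,c])
    for i in range(0,len(out),20): print('['+', '.join(','.join(f'{v:g}' for v in r) for r in out[i:i+20])+']')
    print('end',(p/1000).round(4),round(a,1))
def here():
    s=env.sense(); T=T_tool(s); return [*s['ee_pos'],yang(T)]
def st():
    s=env.sense(); print(round(s['time_s'],2),'tcp',s['ee_pos'].round(4),'yang',round(yang(T_tool(s)),2),'xaxis',T_tool(s)[:3,0].round(3),'F',s['ft_force'].round(2),'w',round(s['width'],3),'j',s['joint_pos'].round(2))
E
python3 -c "
from h import *
st()
plan(here(),[(.38,-.30,.182,-45,8,0),(.494,.192,.182,23,12,0),(.494,.192,.05,23,6,0)],0)"
```

```text
1.4 tcp [ 0.2673 -0.5925  0.182 ] yang -65.71 xaxis [-0.  0. -1.] F [0.14 0.05 0.05] w 0.997 j [ 1.12  0.61 -0.01  1.42  0.01  1.1  -0.04]
[0,-28,-28,-2.6,0, 0,-26,-29,-2.6,0, 0,-25,-30,-2.6,0, 0,-23,-31,-2.6,0, 0,-22,-33,-2.6,0, 0,-21,-33,-2.6,0, 0,-19,-34,-2.6,0, 0,-17,-36,-2.5,0, 0,-22,-36,-5.7,0, 0,-19,-38,-5.7,0, 0,-15,-39,-5.7,0, 0,-11,-41,-5.7,0, 0,-7,-41,-5.7,0, 0,-3,-42,-5.6,0, 0,2,-42,-5.7,0, 0,6,-42,-5.6,0, 0,10,-41,-5.7,0, 0,14,-40,-5.6,0, 0,17,-38,-5.7,0, 0,21,-36,-5.6,0]
[22,0,0,-0,0, 22,0,0,-0,0, 22,0,0,-0,0, 22,0,0,-0,0, 22,0,0,-0,0, 22,0,0,-0,0]
end [0.4937 0.1923 0.05  ] 23.0
```

```bash
python3 -m jog '[0,-28,-28,-2.6,0, 0,-26,-29,-2.6,0, 0,-25,-30,-2.6,0, 0,-23,-31,-2.6,0, 0,-22,-33,-2.6,0, 0,-21,-33,-2.6,0, 0,-19,-34,-2.6,0, 0,-17,-36,-2.5,0, 0,-22,-36,-5.7,0, 0,-19,-38,-5.7,0, 0,-15,-39,-5.7,0, 0,-11,-41,-5.7,0, 0,-7,-41,-5.7,0, 0,-3,-42,-5.6,0, 0,2,-42,-5.7,0, 0,6,-42,-5.6,0, 0,10,-41,-5.7,0, 0,14,-40,-5.6,0, 0,17,-38,-5.7,0, 0,21,-36,-5.6,0]' 10; python3 -c "
from h import *
st()"
```

```text
time_s: 3.4
ee_pos: [0.4941, 0.1938, 0.1824]
ee_rot: [1.066, 1.57, -0.1]
ft_force: [1.0, -0.1, -0.6]
width: 0.004
3.4 tcp [0.4941 0.1938 0.1824] yang 23.19 xaxis [ 0.001 -0.    -1.   ] F [ 0.98 -0.14 -0.6 ] w 0.004 j [-0.04  0.48 -0.55  1.76  0.29  0.99 -0.31]
```

```bash
python3 -m jog '[33,0,0,0,0, 33,0,0,0,0, 33,0,0,0,0, 32,0,0,0,0, 0,0,0,0,0]' ; python3 -c "
from h import *
st(); s,_=shot('wrist','w1.png'); shot('scene','s1.png')
for l in ['carousel','bitters','spice_tin','post']: print(l,find('mark_of','scene',l))
"
```

```text
time_s: 3.9
ee_pos: [0.4909, 0.1903, 0.0477]
ee_rot: [-1.504, 1.562, -2.674]
ft_force: [-0.0, -0.6, -0.5]
width: 0.002
3.9 tcp [0.4909 0.1903 0.0477] yang 22.99 xaxis [-0.008 -0.004 -1.   ] F [-0.02 -0.55 -0.52] w 0.002 j [-0.12  0.65 -0.45  1.91  0.43  0.69 -0.43]
carousel [(0.67, [0.618, 0.2432, -0.0003], [387.0, 280.0])]
bitters [(0.63, [0.6014, 0.1685, 0.034], [364.0, 257.0]), (0.43, [0.5431, 0.2473, 0.0318], [400.0, 252.0])]
spice_tin [(0.97, [0.5429, 0.2458, 0.0326], [400.0, 252.0])]
post [(0.61, [0.6939, 0.1344, 0.0742], [338.0, 268.0]), (0.57, [0.4914, 0.1739, 0.0318], [381.0, 230.0])]
```

View pics/w1.png

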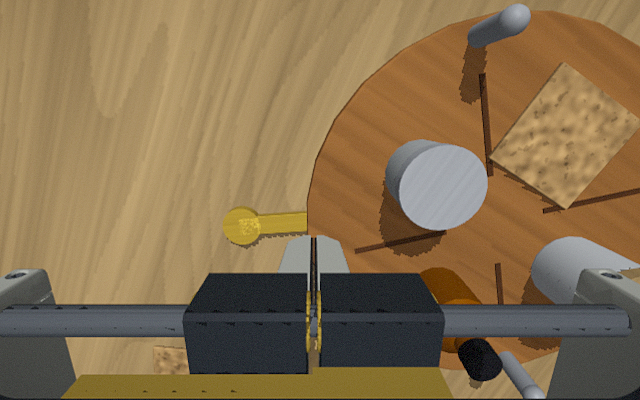

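View pics/s1.png

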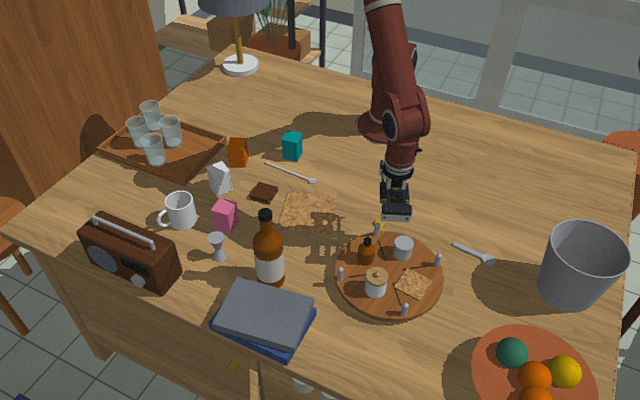

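```bash
python3 -m jog '[0,1,11.3,-5,0, 0,1,11.3,-5,0, 0,1,11.3,-5,0, 0,1,11.3,-5,0, 0,1,11.3,-5,0, 0,0.5,11.3,-5,0, 0,0.5,11.3,-5,0, 0,0.5,11.3,-5,0, 0,0.5,11.3,-5,0, 0,0.5,11.3,-5,0]' ; python3 -c "
from h import *
st(); s,_=shot('top','t2.png'); p=s['ee_pos'][:2]-[.613,.2425]; print(np.hypot(*p),np.degrees(np.arctan2(p[1],p[0])))
for l in ['bay','bay_rim','carousel','bitters','spice_tin','post']: print(l,find('mark_of','top',l))
"
```

```text
time_s: 5.2
ee_pos: [0.5786, 0.1196, 0.0525]
ee_rot: [0.233, 1.568, -0.061]
ft_force: [0.7, 1.0, 0.8]
width: 0.008
5.2 tcp [0.5786 0.1196 0.0525] yang 73.12 xaxis [ 0.002 -0.    -1.   ] F [0.73 0.96 0.78] w 0.008 j [ 0.18  0.77 -0.71  1.73  0.64  0.88  0.46]
0.12763630576280025 -105.65407954853265
bay [(0.73, [0.6238, 0.3109, 0.0402], [209.0, 158.0]), (0.53, [0.753, -0.028, -0.003], [344.0, 111.0])]
bay_rim [(0.85, [0.633, 0.381, 0.0346], [182.0, 155.0]), (0.53, [0.6244, 0.3105, 0.0384], [210.0, 158.0])]
carousel [(0.83, [0.6104, 0.2427, 0.0055], [239.0, 165.0])]
bitters []
spice_tin [(0.9, [0.5424, 0.2492, 0.0332], [234.0, 191.0])]
post [(0.61, [0.6941, 0.1423, 0.0813], [275.0, 127.0])]
```

View pics/t2.png

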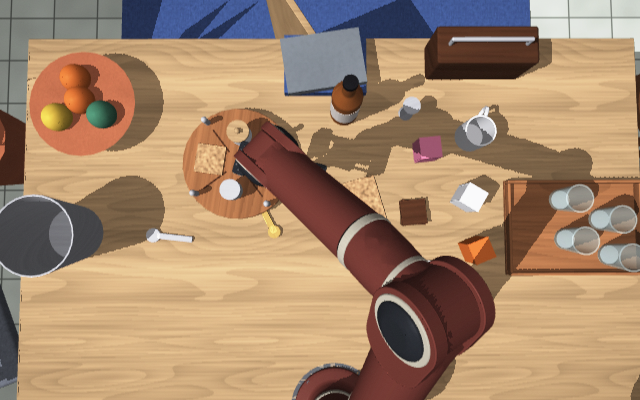

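```bash
python3 -c "
from h import *
s,w=shot('wrist','w2.png')
im=cv2.imread('pics/t2.png');cv2.imwrite('pics/c4.png',cv2.resize(im[100:245,175:310],None,fx=4,fy=4,interpolation=cv2.INTER_CUBIC))
print(w2px('top',np.append(s['ee_pos'][:2],.05)))"
```

```text
[285.14458698 176.28336168]
```

View pics/c4.png

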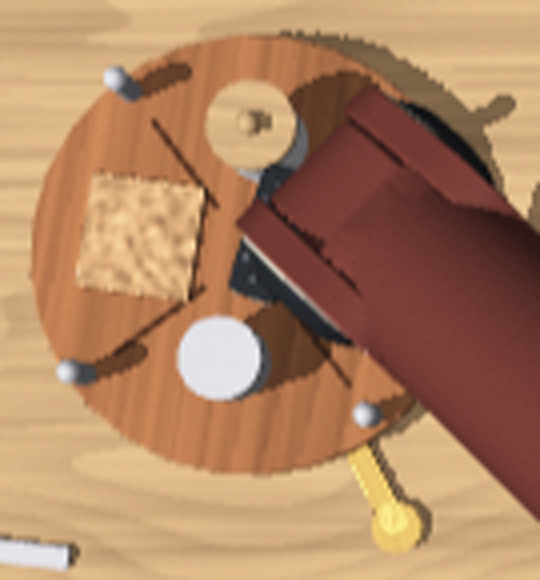

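View pics/w2.png

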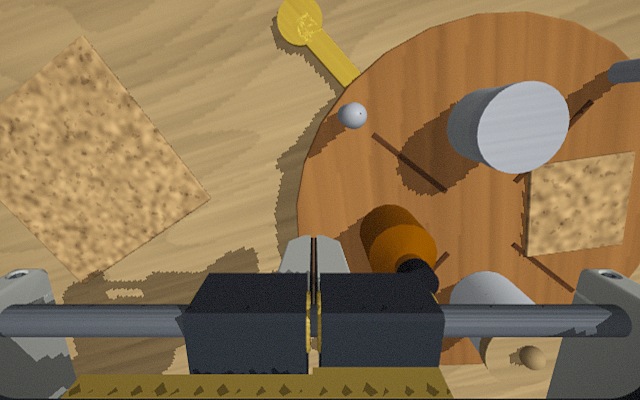

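```bash
python3 -c "
from h import *
s=env.sense()
print('post w2',px2w('wrist',352,115,.0675,s),'ptr end',px2w('wrist',300,20,.008,s),'bay c',px2w('wrist',583,205,.036,s))
print('tcp px',w2px('wrist',s['ee_pos'],s), 'grasp px', w2px('wrist',s['ee_pos']+[0,0,.019],s))
print(np.array(env.calibration('wrist')['tool_from_camera']).round(3))
for l in ['post','bitters','bay','pointer']: print(l,find('mark_of','wrist',l,s))
"
```

```text
post w2 [0.5107585 0.165803  0.0675   ] ptr end [0.44152636 0.15404548 0.008     ] bay c [0.62319804 0.31408539 0.036     ]
tcp px [311.10682388 228.45003603] grasp px [310.91472127 239.63159737]
[[-0.    -0.285  0.958 -0.201]
 [ 1.    -0.     0.     0.001]
 [ 0.     0.958  0.285 -0.081]
 [ 0.     0.     0.     1.   ]]
post []
bitters [(0.71, [0.605, 0.1714, 0.026], [384.0, 231.0])]
bay [(0.7, [0.6307, 0.3151, 0.0355], [584.0, 214.0])]
pointer [(0.89, [0.4885, 0.1789, 0.0309], [356.0, 74.0])]
```

```bash
python3 -m jog '[0,0.5,11.2,-4,0, 0,0.5,11.2,-5,0, 0,0.5,11.2,-5,0, 0,0.5,11.2,-5,0, 0,0.5,11.2,-5,0, 0,0.5,11.2,-5,0, 0,0.5,11.2,-5,0, 0,0.5,11.2,-5,0]' ; python3 -c "
from h import *
st(); s,_=shot('wrist','w3.png'); p=s['ee_pos'][:2]-[.613,.2425]; print(np.hypot(*p),np.degrees(np.arctan2(p[1],p[0])))
shot('scene','s3.png')"
```

```text
time_s: 6.6
ee_pos: [0.6655, 0.1233, 0.0509]
ee_rot: [-2.645, 1.57, -2.258]
ft_force: [-0.3, 0.6, 0.2]
width: 0.009
6.6 tcp [0.6655 0.1233 0.0509] yang 112.15 xaxis [-0. -0. -1.] F [-0.3   0.59  0.15] w 0.009 j [ 0.22  0.94 -0.87  1.46  0.76  1.1   1.16]
0.13023737332408855 -66.20510453881427
```

View pics/w3.png

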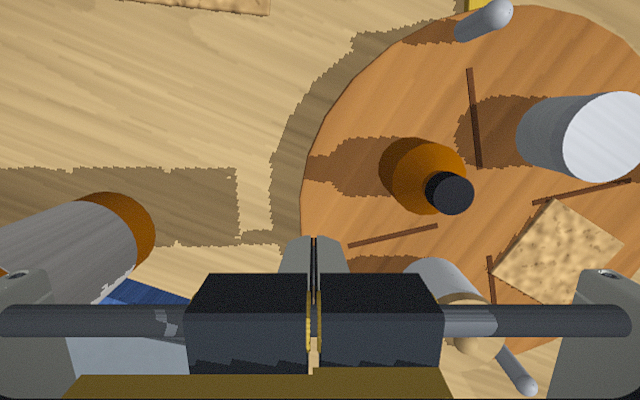

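View pics/s3.png

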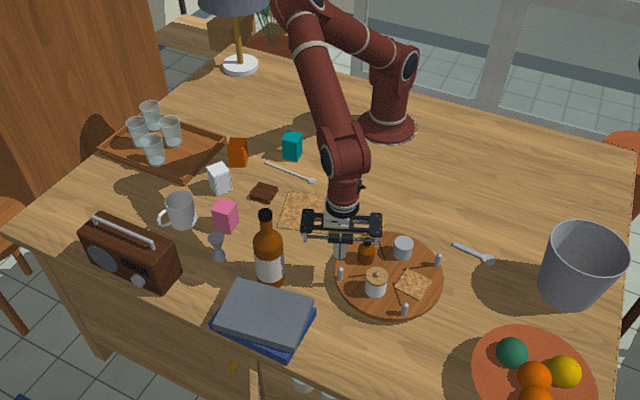

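The wrist view shows the fingertips at (313,240). The next post is hidden just behind them. The scene view shows the post at (340,272), right beside the fingers. I push on a little and check.

```bash
python3 -m jog '[0,0.5,8,-3.5,0, 0,0.5,8,-3.5,0, 0,0.5,8,-3.5,0, 0,0.5,8,-3.5,0, 0,0.5,8,-3.5,0]' ; python3 -c "
from h import *
st(); s,_=shot('wrist','w4.png'); p=s['ee_pos'][:2]-[.613,.2425]; print(np.hypot(*p),np.degrees(np.arctan2(p[1],p[0])))
_,im=shot('scene','s4.png');cv2.imwrite('pics/c5.png',cv2.resize(im[200:340,290:470],None,fx=4,fy=4,interpolation=cv2.INTER_CUBIC))"
```

```text
time_s: 7.2
ee_pos: [0.6984, 0.145, 0.051]
ee_rot: [-3.068, 1.57, -2.379]
ft_force: [-0.4, 0.4, -0.1]
width: 0.007
7.2 tcp [0.6984 0.145  0.051 ] yang 129.51 xaxis [-0.001 -0.001 -1.   ] F [-0.44  0.43 -0.15] w 0.007 j [ 0.18  1.01 -0.92  1.33  0.81  1.19  1.46]
0.12963047103000938 -48.80023320214214
```

View pics/c5.png

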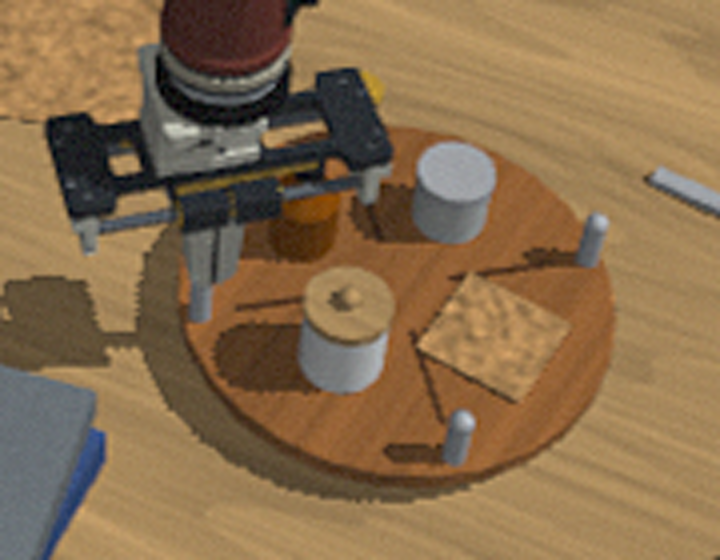

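View pics/w4.png

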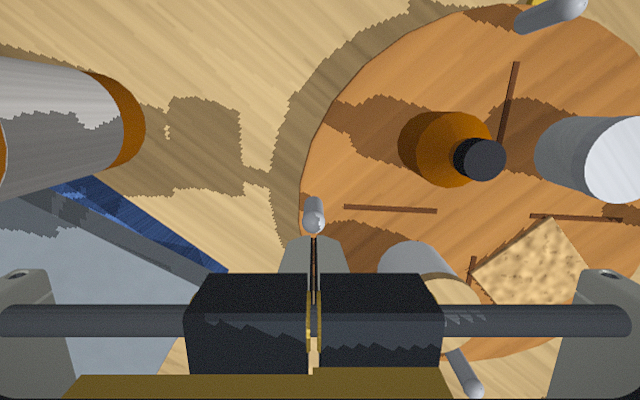

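```bash
python3 -c "
from h import *
s=env.sense()
f=lambda p: ((w2px('scene',p)-[290,200])*4).round(0)
for z in (.03,.051,.07,.075,.09): print(z,'tcp',f([*s['ee_pos'][:2],z]),'post',f([.689,.140,z]))
print(px2w('wrist',313,215,.0675,s))
im=cv2.imread('pics/s4.png');cv2.imwrite('pics/c6.png',cv2.resize(im[240:300,320:370],None,fx=10,fy=10,interpolation=cv2.INTER_CUBIC))
im=cv2.imread('pics/w4.png');cv2.imwrite('pics/c7.png',cv2.resize(im[180:300,250:380],None,fx=5,fy=5,interpolation=cv2.INTER_CUBIC))
"
```

```text
0.03 tcp [203. 326.] post [201. 312.]
0.051 tcp [205. 306.] post [202. 292.]
0.07 tcp [206. 288.] post [203. 273.]
0.075 tcp [206. 283.] post [204. 268.]
0.09 tcp [207. 268.] post [205. 253.]
[0.6866781  0.13812848 0.0675    ]
```

View pics/c6.png

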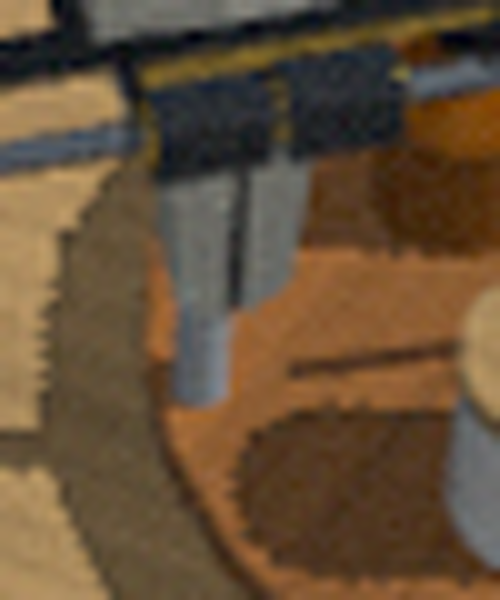

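View pics/c7.png

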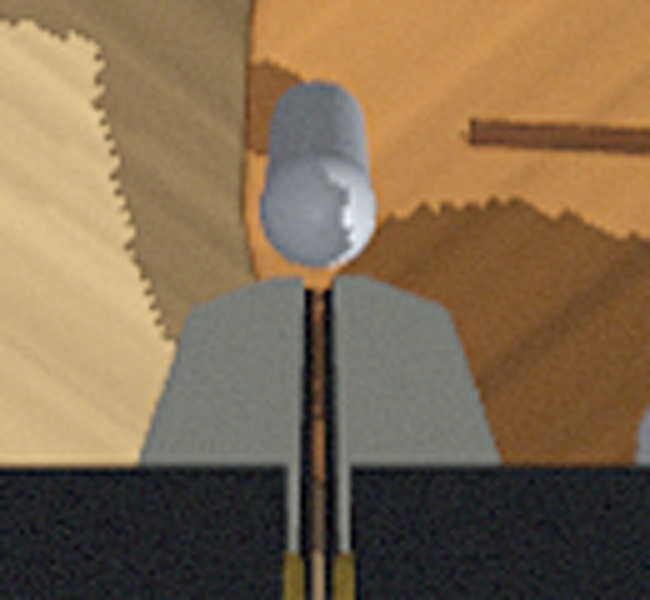

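The wrist crop shows the post ball at (318,210) standing free above the finger tips, and the scene crop shows the tips at about (232,305), as high as the post top. So the tips sit roughly 20 mm higher than the pose says, and they passed over the posts. I back off, go lower and re-measure the tip height.

```bash
python3 -m jog '[-10,0.5,-11.2,5,0, 0,0.5,-11.2,5,0, 0,0.5,-11.2,5,0, 0,0.5,-11.2,5,0, 8,0,0,0,0, 8,0,0,0,0, 8,0,0,0,0, 2,0,0,0,0, 0,0,0,0,0]' ; python3 -c "
from h import *
st(); s,_=shot('wrist','w5.png'); p=s['ee_pos'][:2]-[.613,.2425]; print(np.hypot(*p),np.degrees(np.arctan2(p[1],p[0])))
_,im=shot('scene','s5.png');cv2.imwrite('pics/c8.png',cv2.resize(im[230:310,310:390],None,fx=7,fy=7,interpolation=cv2.INTER_CUBIC))
f=lambda p: ((w2px('scene',p)-[310,230])*7).round(0)
for z in (.03,.04,.05,.06,.07): print(z,'tcp',f([*s['ee_pos'][:2],z]))"
```

```text
time_s: 8.2
ee_pos: [0.6597, 0.1233, 0.034]
ee_rot: [2.71, 1.569, 3.05]
ft_force: [-0.5, 0.2, -0.1]
width: 0.004
8.2 tcp [0.6597 0.1233 0.034 ] yang 109.5 xaxis [-0.001  0.    -1.   ] F [-0.45  0.17 -0.1 ] w 0.004 j [ 0.21  0.95 -0.85  1.49  0.77  1.06  1.1 ]
0.12801629320471913 -68.6285377788362
0.03 tcp [203. 262.]
0.04 tcp [204. 245.]
0.05 tcp [206. 228.]
0.06 tcp [207. 211.]
0.07 tcp [208. 193.]
```

View pics/c8.png

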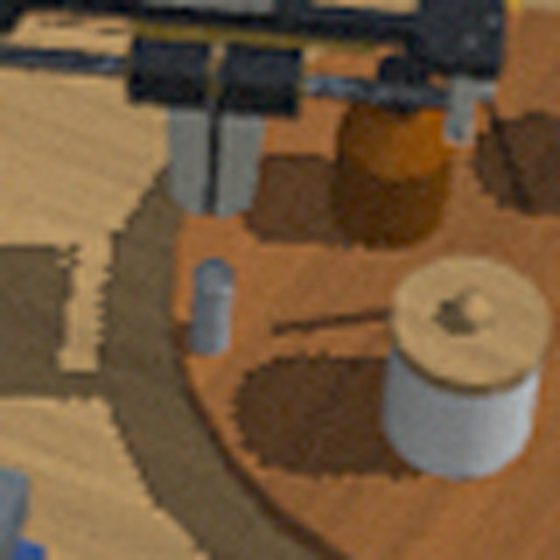

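The finger end is at crop (210,214), about 24 mm above the reported TCP. I'll take the tips as reported z + 0.024. Before going lower I turn the jaws tangential, so the body stays clear of the containers.

```bash
python3 -m jog '[-30,0,0,8,0, -30,0,0,8,0, 0,0,0,8,0, 0,0,0,8,0, 0,0,0,8,0, 0,0,0,8,0, 0,0,0,8,0, 0,0,0,8,0, 0,0,0,8,0, 0,0,0,8,0, 0,0,0,8,0, 24,0,0,0,0, 24,0,0,0,0, 24,0,0,0,0, 0,0,0,0,0]' ; python3 -c "
from h import *
st(); s,_=shot('wrist','w6.png'); p=s['ee_pos'][:2]-[.613,.2425]; print(np.hypot(*p),np.degrees(np.arctan2(p[1],p[0])))
_,im=shot('scene','s6.png');cv2.imwrite('pics/c9.png',cv2.resize(im[220:310,300:400],None,fx=7,fy=7,interpolation=cv2.INTER_CUBIC))
f=lambda p: ((w2px('scene',p)-[300,220])*7).round(0)
for z in (.03,.04,.05,.06,.07): print(z,'tcp',f([*s['ee_pos'][:2],z]))"
```

```text
time_s: 9.8
ee_pos: [0.6572, 0.1225, 0.0198]
ee_rot: [-1.699, 1.564, -2.894]
ft_force: [-0.5, -0.3, 0.3]
width: 0.007
9.8 tcp [0.6572 0.1225 0.0198] yang 21.54 xaxis [-0.007 -0.002 -1.   ] F [-0.49 -0.33  0.35] w 0.007 j [ 0.04  0.86 -0.48  1.51  0.46  0.89 -0.21]
0.12788623247145237 -69.7799686485305
0.03 tcp [274. 326.]
0.04 tcp [275. 309.]
0.05 tcp [276. 292.]
0.06 tcp [277. 275.]
0.07 tcp [279. 258.]
```

View pics/c9.png

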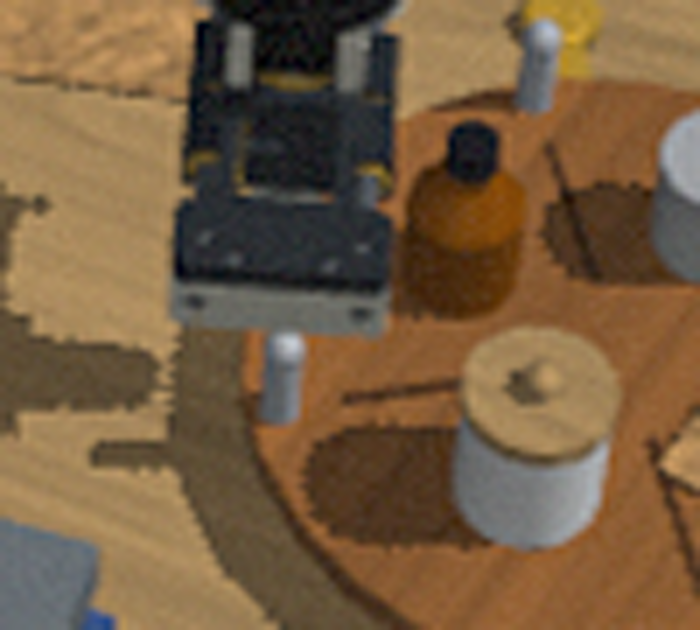

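View pics/w6.png

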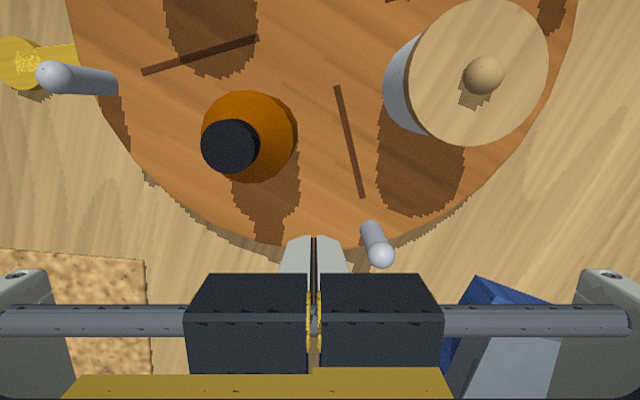

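```bash
python3 -m jog '[0,8,-0.5,-4,0, 0,11.2,-0.5,-5,0, 0,11.2,-0.5,-5,0, 0,11.2,-0.5,-5,0, 0,11.2,-0.5,-5,0, 0,11.2,-0.5,-5,0]' ; python3 -c "
from h import *
st(); s,_=shot('wrist','w7.png'); p=s['ee_pos'][:2]-[.613,.2425]; print(np.hypot(*p),np.degrees(np.arctan2(p[1],p[0])))
"
```

```text
time_s: 10.5
ee_pos: [0.7119, 0.1606, 0.0253]
ee_rot: [0.473, 1.569, -0.214]
ft_force: [-2.3, -0.7, 0.1]
width: 0.005
10.5 tcp [0.7119 0.1606 0.0253] yang 50.64 xaxis [ 0.001 -0.    -1.   ] F [-2.28 -0.7   0.07] w 0.005 j [ 0.03  0.96 -0.61  1.3   0.57  1.05  0.23]
0.12839067070904037 -39.6227669169653
```

View pics/w7.png

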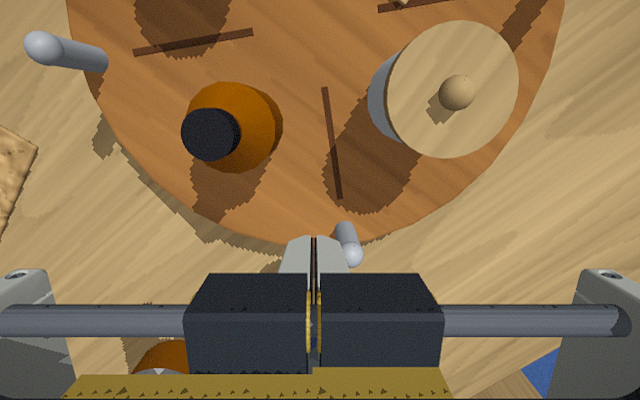

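The wrist view shows the containers holding their place relative to the fingers, with the post at (350,250) against the right finger. The disc is now turning.

```bash
python3 -m jog '[0,11.2,-0.5,-5,0, 0,11.2,-0.5,-5,0, 0,11.2,-0.5,-5,0, 0,11.2,-0.5,-5,0, 0,11.2,-0.5,-5,0, 0,11.2,-0.5,-5,0, 0,11.2,-0.5,-5,0, 0,11.2,-0.5,-5,0, 0,11.2,-0.5,-5,0, 0,11.2,-0.5,-5,0, 0,11.2,-0.5,-5,0, 0,11.2,-0.5,-5,0, 0,11.2,-0.5,-5,0, 0,11.2,-0.5,-5,0, 0,11.2,-0.5,-5,0, 0,8,-0.5,-4,0, 0,0,0,0,0]' ; python3 -c "
from h import *
st(); s,_=shot('wrist','w8.png'); p=s['ee_pos'][:2]-[.613,.2425]; print(np.hypot(*p),np.degrees(np.arctan2(p[1],p[0])))
_,im=shot('top','t8.png');cv2.imwrite('pics/c10.png',cv2.resize(im[90:245,165:320],None,fx=4,fy=4,interpolation=cv2.INTER_CUBIC))
for l in ['bay','bay_rim','pointer']: print(l,find('mark_of','top',l))
"
```

```text
time_s: 12.25
ee_pos: [0.7111, 0.3252, 0.0252]
ee_rot: [0.346, 1.568, 1.036]
ft_force: [-0.6, 0.2, -0.2]
width: 0.004
12.25 tcp [0.7111 0.3252 0.0252] yang 129.49 xaxis [ 0.001  0.003 -1.   ] F [-0.56  0.17 -0.2 ] w 0.004 j [-0.12  1.11 -0.87  1.09  0.8   1.26  1.34]
0.1283082139583872 40.111558222697205
bay [(0.96, [0.5446, 0.2347, 0.0384], [240.0, 190.0])]
bay_rim [(0.73, [0.476, 0.2292, 0.0345], [242.0, 217.0])]
pointer [(0.66, [0.4915, 0.1798, 0.0338], [262.0, 211.0])]
```

View pics/c10.png

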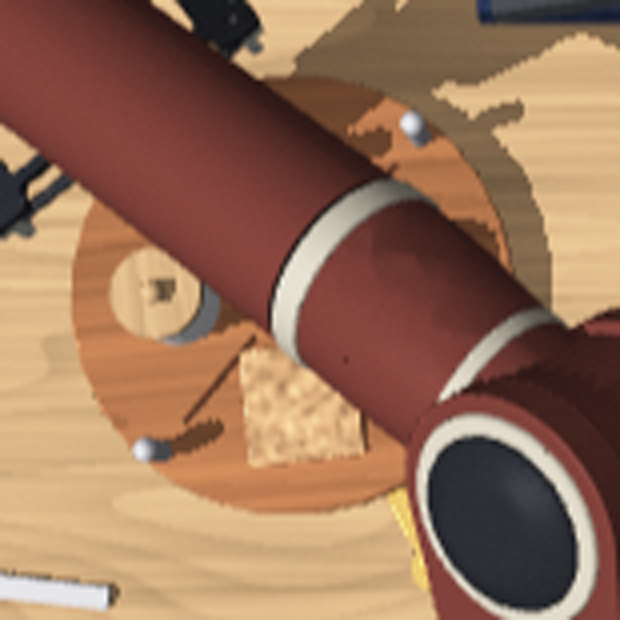

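View pics/w8.png

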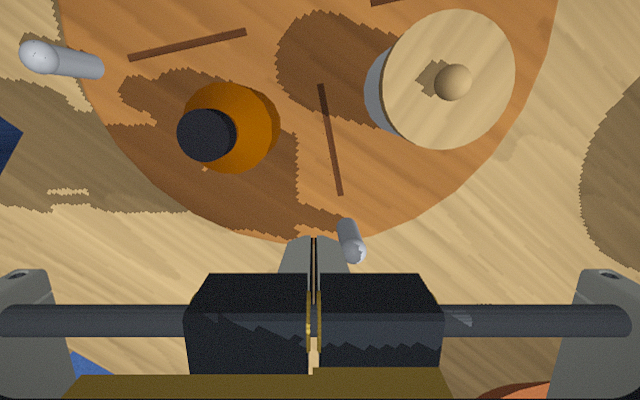

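```bash
python3 -c "
from h import *
c=np.array([.613,.2425])
for x,y in [(413,124),(145,449)]:
    d=px2w('top',165+x/4-.4,90+y/4-.4,.0675)[:2]-c; print(np.hypot(*d),np.degrees(np.arctan2(d[1],d[0])))
# pointer: middle of edges/ball from clean first image
for u,v in [(274.1,230.6)]:
  for z in (.004,.008):
    d=px2w('top',u,v,z)[:2]-c;print(np.hypot(*d),np.degrees(np.arctan2(d[1],d[0])))
"
```

```text
0.12772772133204208 -39.13676356535422
0.1283677822836497 140.77975992269754
0.19362241326501495 -152.36116959503556
0.19370970965113898 -152.23689234533268
```

```bash
python3 -m jog '[0,11.2,-0.5,-5,0, 0,11.2,-0.5,-5,0, 0,11.2,-0.5,-5,0, 0,11.2,-0.5,-5,0, 0,4.2,-0.2,-2,0, 0,0,0,0,0, 0,0,0,0,0, 0,-12,0,0,0, -40,0,0,0,0, -40,0,0,0,0, -40,0,0,0,0, -40,0,0,0,0, 0,0,0,0,0]' ; python3 -c "
from h import *
st(); s,_=shot('wrist','w9.png')
_,im=shot('top','t9.png');cv2.imwrite('pics/c11.png',cv2.resize(im[90:245,165:320],None,fx=4,fy=4,interpolation=cv2.INTER_CUBIC))
for l in ['bay','bay_rim','pointer']: print(l,find('mark_of','top',l))
"
```

```text
time_s: 13.8
ee_pos: [0.6871, 0.3505, 0.1912]
ee_rot: [-0.305, 1.558, 0.764]
ft_force: [-0.0, -0.1, 0.3]
width: 0.006
13.8 tcp [0.6871 0.3505 0.1912] yang 151.26 xaxis [ 0.009  0.009 -1.   ] F [-0.02 -0.11  0.34] w 0.006 j [-0.16  0.97 -0.99  0.95  0.77  1.52  1.73]
bay []
bay_rim []
pointer []
```

View pics/c11.png

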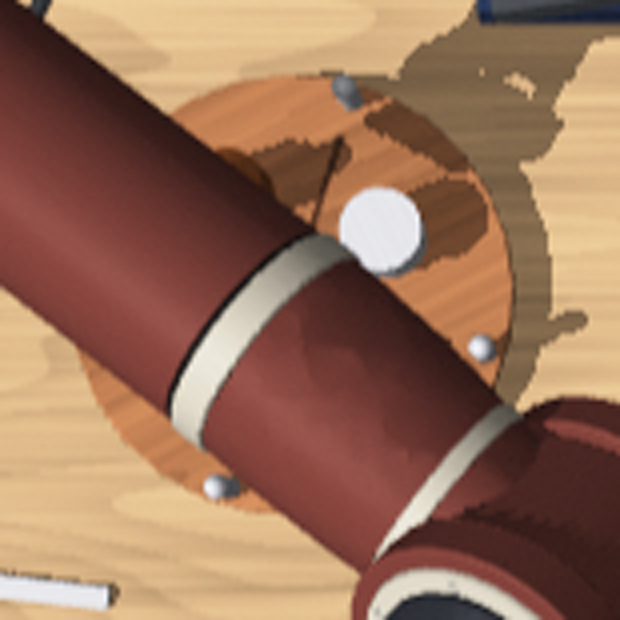

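View pics/w9.png

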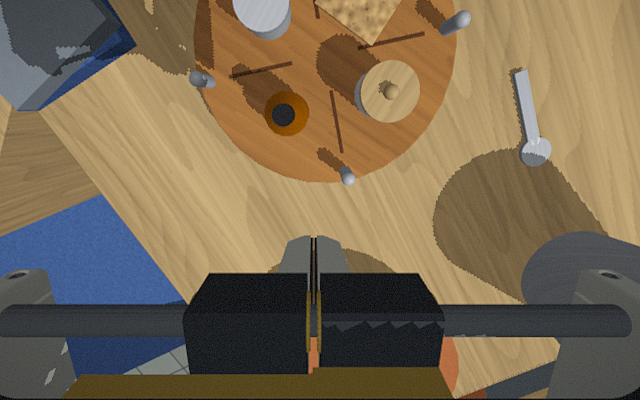

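```bash
python3 -c "
from h import *
c=np.array([.613,.2425]); P=[]
for x,y,o in [(345,88,135),(483,345,45),(213,486,-45)]:
    p=px2w('top',165+x/4-.4,90+y/4-.4,.0675)[:2];P.append(p);d=p-c; print(np.hypot(*d),'bay dir',np.degrees(np.arctan2(d[1],d[0]))%360-o, 360-o)
print((P[0]+P[2])/2)
"
```

```text
0.1275737011031785 bay dir 207.24379373407652 225
0.1289136178560508 bay dir 208.35107004722235 315
0.1283507563935955 bay dir 206.92393113805156 405
[0.61274019 0.24295938]
```

Fits to the three visible posts put the coaster at about 207.5°, against 207.7° for the pointer, so step 1 is aligned. Next is the cup.

```bash
python3 -c "
from h import *
plan(here(),[(.57,.15,.2,99,7,0),(.46,-.1,.2,46,7,1),(.517,-.344,.17,-31.5,10,1)],0)"
```

```text
[-3,1,-33,7.5,0, -3,-3,-32,7.5,0, -3,-8,-32,7.5,0, -3,-12,-30,7.5,0, -2,-15,-29,7.5,0, -3,-19,-26,7.5,0, -2,-23,-24,7.5,0, -0,-33,-21,7.6,1, -0,-35,-17,7.6,1, -0,-37,-12,7.6,1, -0,-38,-6,7.5,1, -0,-39,-2,7.6,1, -0,-39,4,7.5,1, -0,-38,9,7.6,1, 3,-14,21,7.7,1, 3,-11,23,7.8,1, 3,-7,24,7.7,1, 3,-4,25,7.8,1, 3,-1,25,7.7,1, 3,3,25,7.8,1]
[3,6,24,7.7,1, 3,9,23,7.8,1, 3,12,22,7.7,1, 3,15,20,7.8,1]
end [ 0.5174 -0.3442  0.1699] -31.5
```

```bash
python3 -m jog '[-3,1,-33,7.5,0, -3,-3,-32,7.5,0, -3,-8,-32,7.5,0, -3,-12,-30,7.5,0, -2,-15,-29,7.5,0, -3,-19,-26,7.5,0, -2,-23,-24,7.5,0, 0,-33,-21,7.6,1, 0,-35,-17,7.6,1, 0,-37,-12,7.6,1, 0,-38,-6,7.5,1, 0,-39,-2,7.6,1, 0,-39,4,7.5,1, 0,-38,9,7.6,1, 3,-14,21,7.7,1, 3,-11,23,7.8,1, 3,-7,24,7.7,1, 3,-4,25,7.8,1, 3,-1,25,7.7,1, 3,3,25,7.8,1]' >/dev/null; python3 -m jog '[3,6,24,7.7,1, 3,9,23,7.8,1, 3,12,22,7.7,1, 3,15,20,7.8,1, 0,0,0,0,1]'; python3 -c "
from h import *
st(); s,_=shot('wrist','w10.png'); _,im=shot('top','t10.png');shot('scene','s10.png')
for l in ['cup','cup_foot']: print(l,find('mark_of','wrist',l,s))
for l in ['bay','bay_rim','pointer','carousel','mat']: print(l,find('mark_of','top',l))
"
```

```text
time_s: 16.55
ee_pos: [0.5159, -0.3474, 0.1694]
ee_rot: [-0.753, 1.567, -2.881]
ft_force: [-0.5, -1.0, -0.8]
width: 1.0
16.55 tcp [ 0.5159 -0.3474  0.1694] yang -31.93 xaxis [-0.004 -0.001 -1.   ] F [-0.49 -1.04 -0.76] w 1.0 j [ 0.73  0.6  -0.3   1.52  0.19  1.06 -0.17]
cup [(0.94, [0.3961, -0.3521, 0.0008], [237.0, 228.0]), (0.83, [0.6455, -0.2328, -0.0014], [361.0, 24.0]), (0.83, [0.2903, -0.2158, -0.0026], [103.0, 182.0]), (0.61, [0.523, -0.3321, -0.0041], [313.0, 162.0])]
cup_foot [(0.76, [0.286, -0.2114, 0.0765], [44.0, 199.0]), (0.61, [0.5199, -0.3361, 0.0795], [312.0, 182.0])]
bay [(0.82, [0.5537, 0.2118, 0.0389], [249.0, 186.0])]
bay_rim [(0.69, [0.4893, 0.1784, 0.0321], [263.0, 212.0])]
pointer [(0.79, [0.4841, 0.1775, 0.0343], [263.0, 214.0])]
carousel [(0.85, [0.6105, 0.2412, 0.0024], [240.0, 165.0])]
mat [(0.55, [0.4946, -0.0483, 0.0022], [352.0, 210.0]), (0.37, [0.4909, 0.1767, 0.0315], [263.0, 211.0]), (0.3, [0.6545, 0.3668, 0.081], [182.0, 143.0])]
```

View pics/w10.png

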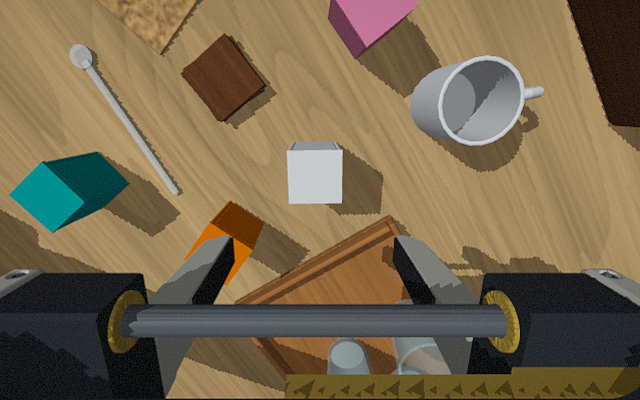

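View pics/t10.png

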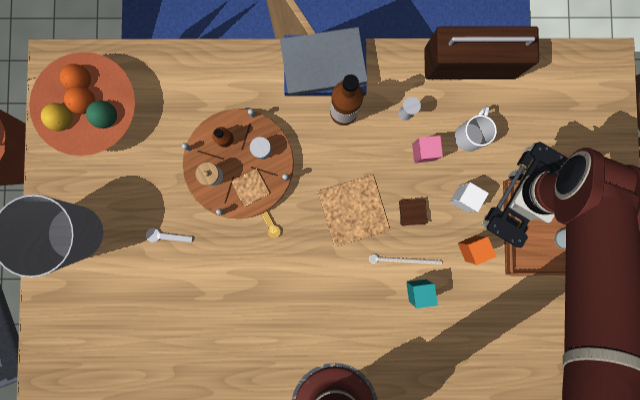

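The wrist view shows the white cup foot at (315,177), square to the jaws, with tips at (228,237) and (398,237). The top view shows the coaster at (250,187), right at the pointer.

```bash
python3 -c "
from h import *
c=env.calibration('wrist');K=np.array(c['camera_matrix']);X=np.array(c['tool_from_camera']);print(K[0,0],K[0,2],K[1,2])
Ti=np.linalg.inv(X)
for x in (0,-.019,-.024,-.03,-.045):
  for y in (-.0465,.0465):
    for z in (-.0075,.0075):
      q=K@(Ti@[x,y,z,1])[:3]; print(x,y,z,(q[:2]/q[2]).round(0))
im=cv2.imread('pics/w10.png');cv2.imwrite('pics/c12.png',cv2.resize(im[210:330,150:480],None,fx=2.4,fy=2.4,interpolation=cv2.INTER_CUBIC))
T=T_tool()
"
```

```text
310.97372453063707 313.2391578506741 199.9326986572084
0 -0.0465 -0.0075 [247. 219.]
0 -0.0465 0.0075 [249. 239.]
0 0.0465 -0.0075 [383. 219.]
0 0.0465 0.0075 [381. 239.]
-0.019 -0.0465 -0.0075 [241. 229.]
-0.019 -0.0465 0.0075 [243. 251.]
-0.019 0.0465 -0.0075 [389. 229.]
-0.019 0.0465 0.0075 [388. 251.]
-0.024 -0.0465 -0.0075 [239. 232.]
-0.024 -0.0465 0.0075 [241. 254.]
-0.024 0.0465 -0.0075 [391. 232.]
-0.024 0.0465 0.0075 [390. 254.]
-0.03 -0.0465 -0.0075 [237. 236.]
-0.03 -0.0465 0.0075 [239. 259.]
-0.03 0.0465 -0.0075 [394. 236.]
-0.03 0.0465 0.0075 [392. 259.]
-0.045 -0.0465 -0.0075 [231. 247.]
-0.045 -0.0465 0.0075 [233. 271.]
-0.045 0.0465 -0.0075 [400. 247.]
-0.045 0.0465 0.0075 [398. 271.]
```

View pics/c12.png

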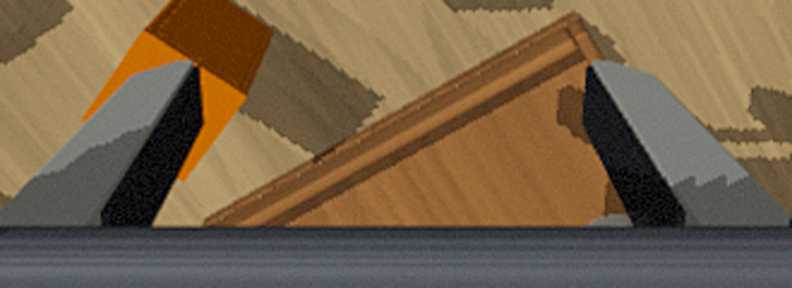

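```bash
python3 -c "
import cv2
im=cv2.imread('pics/s10.png');cv2.imwrite('pics/c13.png',cv2.resize(im[80:240,130:310],None,fx=4,fy=3.7,interpolation=cv2.INTER_CUBIC))"
```

```text
(no output)
```

View pics/c13.png

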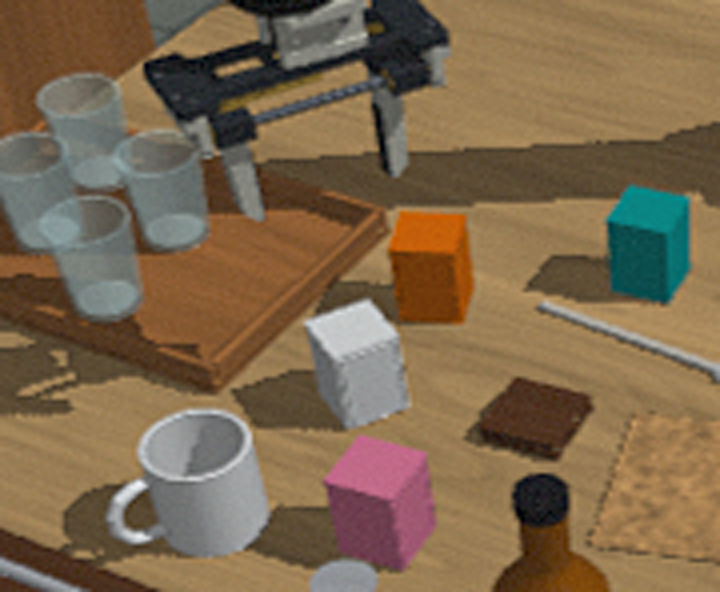

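```bash
python3 -c "
from h import *
s=env.sense(); P=[px2w('wrist',u,v,.08,s)[:2] for u,v in [(287.5,149.5),(341.5,149.5),(342.5,204.5),(288.5,204.5)]]
c=np.mean(P,0);print(c,[np.linalg.norm(P[i]-P[i-1]).round(4) for i in range(4)])
T=T_tool(s); d=T[:3,:3].T@(np.append(c,.08)-s['ee_pos']); print('cup foot in tool mm',(d*1000).round(1), 'yang',yang(T),'edge',np.degrees(np.arctan2(*(P[1]-P[0])[::-1])))
"
```

```text
[ 0.52652209 -0.32929001] [np.float64(0.0541), np.float64(0.0507), np.float64(0.0542), np.float64(0.0534)]
cup foot in tool mm [ 92.3   0.4 -15.8] yang -31.462696422874014 edge -31.48671472679032
```

```bash
python3 -m jog '[30,0,-2,0,1, 40,0,0,0,1, 40,0,0,0,1, 32,0,0,0,1, 20,0,0,0,1, 0,0,0,0,1, 0,0,0,0,1]' 25; python3 -c "
from h import *
st(); s,_=shot('wrist','w11.png'); _,im=shot('scene','s11.png'); cv2.imwrite('pics/c14.png',cv2.resize(im[110:220,170:290],None,fx=6,fy=5.4,interpolation=cv2.INTER_CUBIC))
"
```

```text
time_s: 17.75
ee_pos: [0.5193, -0.3414, 0.0106]
ee_rot: [1.991, 1.57, -0.13]
ft_force: [0.1, 0.2, 0.3]
width: 1.0
17.75 tcp [ 0.5193 -0.3414  0.0106] yang -31.5 xaxis [ 0.001 -0.    -1.   ] F [0.08 0.24 0.3 ] w 1.0 j [ 0.69  0.78 -0.25  1.67  0.27  0.72 -0.24]
```

View pics/w11.png

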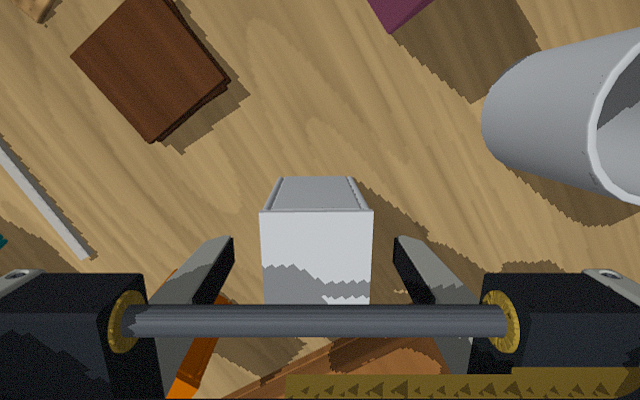

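View pics/c14.png

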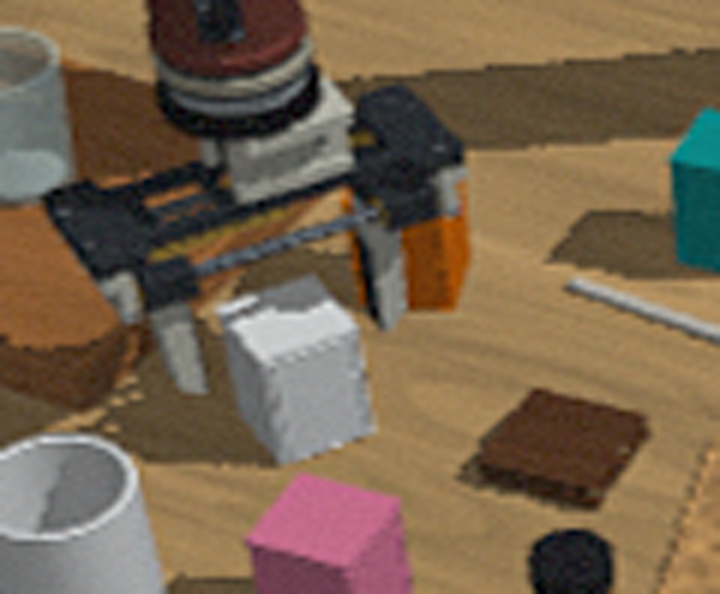

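```bash
python3 -m jog '[5,0,0,0,0.3, 0,0,0,0,0, 0,0,0,0,0, 0,0,0,0,0, 0,0,0,0,0, 0,0,0,0,0]' 25; python3 -c "
from h import *
st(); s,_=shot('wrist','w12.png'); _,im=shot('scene','s12.png'); cv2.imwrite('pics/c15.png',cv2.resize(im[110:220,170:290],None,fx=6,fy=5.4,interpolation=cv2.INTER_CUBIC))
"
```

```text
time_s: 18.45
ee_pos: [0.5191, -0.3416, 0.0052]
ee_rot: [1.603, 1.57, -0.518]
ft_force: [0.8, -0.3, 0.2]
width: 0.557
18.45 tcp [ 0.5191 -0.3416  0.0052] yang -31.52 xaxis [ 0.001 -0.    -1.   ] F [ 0.81 -0.31  0.21] w 0.557 j [ 0.69  0.79 -0.25  1.68  0.27  0.71 -0.24]
```

View pics/w12.png

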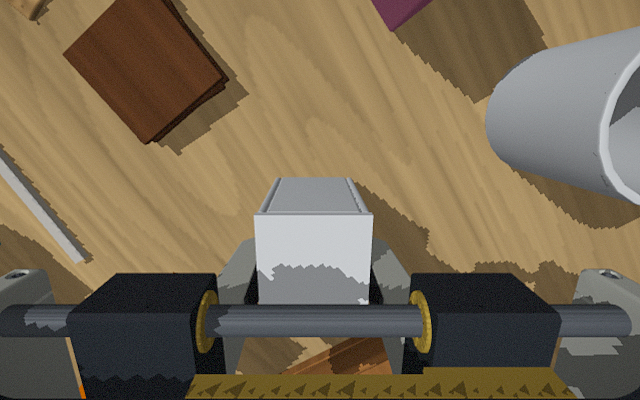

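View pics/c15.png

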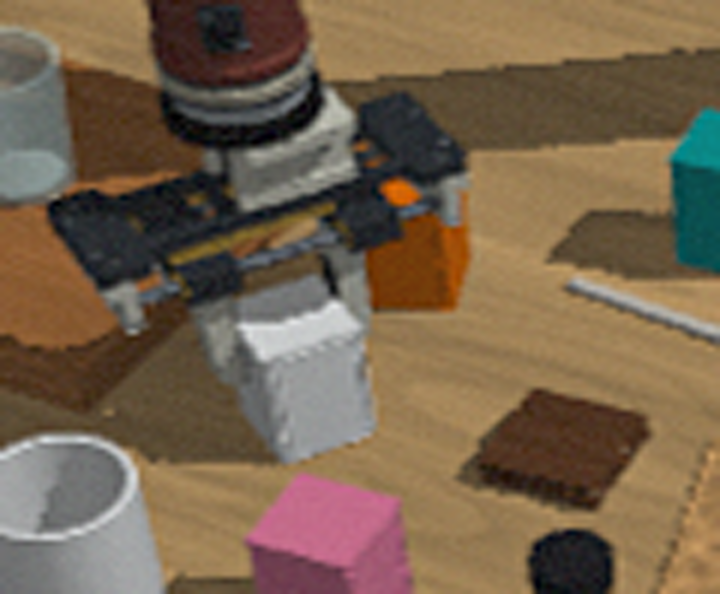

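The pads hold the cup at 0.557 × 93 = 51.8 mm, which matches its width. I lift it and carry it to the mat's near side.

```bash
python3 -m jog '[-20,0,0,0,0, -40,0,0,0,0, -40,0,0,0,0, 0,0,0,0,0]' 30; python3 -c "
from h import *
st(); s,_=shot('wrist','w13.png'); _,im=shot('scene','s13.png'); cv2.imwrite('pics/c16.png',cv2.resize(im[90:220,160:310],None,fx=5,fy=4.5,interpolation=cv2.INTER_CUBIC))
plan(here(),[(.486,-.1395,.105,-6,7,0),(.486,-.1395,.011,-6,5,0)],0)
"
```

```text
time_s: 18.95
ee_pos: [0.5228, -0.3431, 0.1109]
ee_rot: [1.628, 1.559, -0.493]
ft_force: [0.8, 0.1, -1.7]
width: 0.556
18.95 tcp [ 0.5228 -0.3431  0.1109] yang -31.53 xaxis [ 0.01  -0.006 -1.   ] F [ 0.82  0.05 -1.65] w 0.556 j [ 0.72  0.66 -0.29  1.59  0.22  0.91 -0.2 ]
[0,-19,-22,-3.6,0, 0,-18,-23,-3.7,0, 0,-16,-24,-3.6,0, 0,-14,-26,-3.7,0, 0,-13,-26,-3.6,0, 0,-11,-27,-3.7,0, 1,-10,-28,-3.6,0, 19,0,-0,-0,0, 19,0,-0,-0,0, 19,0,-0,-0,0, 18,0,-0,-0,0, 19,0,-0,-0,0]
end [ 0.4857 -0.1395  0.0106] -6.0
```

View pics/c16.png

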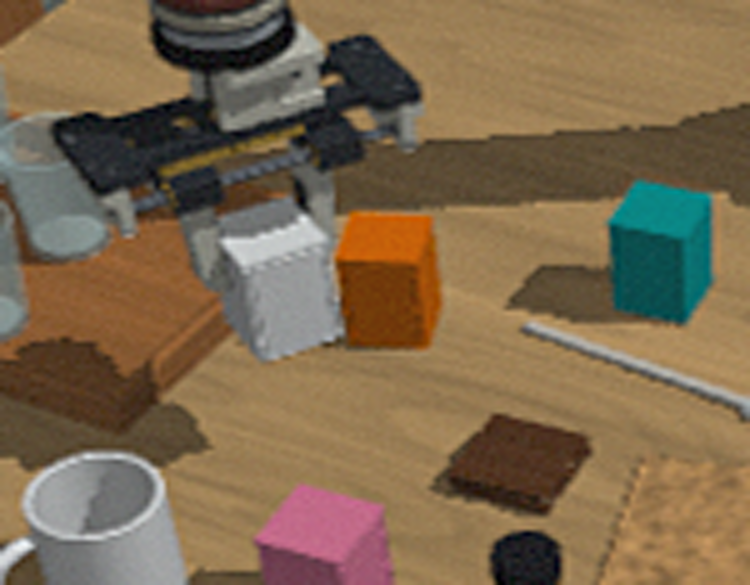

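```bash
python3 -m jog '[0,-19,-22,-3.6,0, 0,-18,-23,-3.7,0, 0,-16,-24,-3.6,0, 0,-14,-26,-3.7,0, 0,-13,-26,-3.6,0, 0,-11,-27,-3.7,0, 1,-10,-28,-3.6,0, 19,0,0,0,0, 19,0,0,0,0, 19,0,0,0,0, 18,0,0,0,0, 8,0,0,0,0, 0,0,0,0,0]' 30; python3 -c "
from h import *
st(); s,_=shot('wrist','w14.png'); _,im=shot('scene','s14.png'); cv2.imwrite('pics/c17.png',cv2.resize(im[110:250,200:360],None,fx=5,fy=4.2,interpolation=cv2.INTER_CUBIC))
f=lambda p: ((w2px('scene',p)-[200,110])*[5,4.2]).round(0)
"
```

```text
time_s: 20.35
ee_pos: [0.4837, -0.1391, 0.0191]
ee_rot: [-1.717, 1.566, 2.891]
ft_force: [-0.6, -0.1, -1.0]
width: 0.556
20.35 tcp [ 0.4837 -0.1391  0.0191] yang -6.0 xaxis [-0.005  0.001 -1.   ] F [-0.62 -0.06 -1.04] w 0.556 j [ 0.46  0.65 -0.34  2.    0.39  0.56 -0.25]
```

View pics/c17.png

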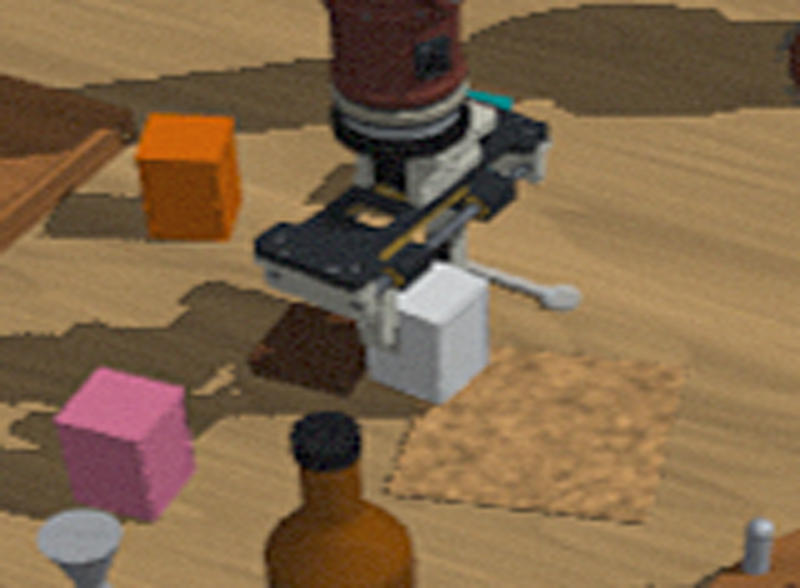

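View pics/w14.png

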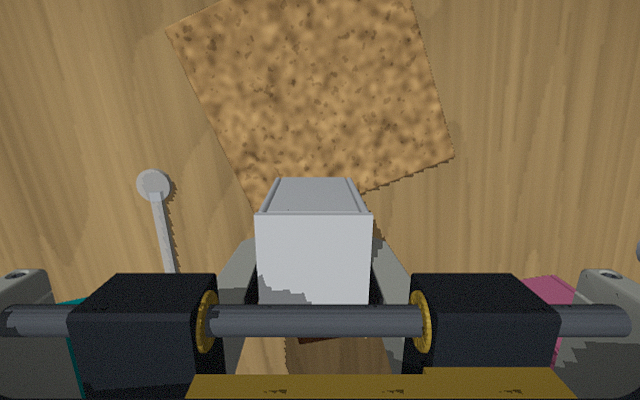

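The cup hangs upright with its base front edge just over the mat's near edge; in the wrist view the mat edge runs (262,205)–(455,157). I shift it further onto the mat, touch down, soften the grip and start the tipping arc.

```bash
python3 -m jog '[0,0,-9,0,0, 0,0,-9,0,0, 5,0,0,0,0, 2,0,0,0,0, 1,0,0,0,0, 0,0,0,0,0]' 30; python3 -m jog '[0,0,0,0,0, 0,0,0,0,0]' 3;  python3 -m jog '[-5.8,0,-6.8,0,0, -4.6,0,-7.5,0,0, -3.4,0,-8.2,0,0, 0,0,0,0,0]' ; python3 -c "
from h import *
st(); s,_=shot('wrist','w15.png'); _,im=shot('scene','s15.png'); cv2.imwrite('pics/c18.png',cv2.resize(im[110:250,200:360],None,fx=5,fy=4.2,interpolation=cv2.INTER_CUBIC))
"
```

```text
time_s: 21.05
ee_pos: [0.4874, -0.1219, 0.0128]
ee_rot: [-1.203, 1.57, -2.88]
ft_force: [-0.3, -0.2, -1.0]
width: 0.557
time_s: 21.25
ee_pos: [0.4876, -0.1218, 0.0131]
ee_rot: [1.037, 1.571, -0.639]
ft_force: [0.4, -0.2, -1.5]
width: 0.557
time_s: 21.65
ee_pos: [0.4909, -0.0969, 0.0278]
ee_rot: [2.178, 1.568, 0.506]
ft_force: [0.2, -0.5, -1.4]
width: 0.555
21.65 tcp [ 0.4909 -0.0969  0.0278] yang -5.82 xaxis [ 0.002  0.001 -1.   ] F [ 0.23 -0.52 -1.35] w 0.555 j [ 0.38  0.63 -0.34  2.01  0.38  0.56 -0.32]
```

View pics/c18.png

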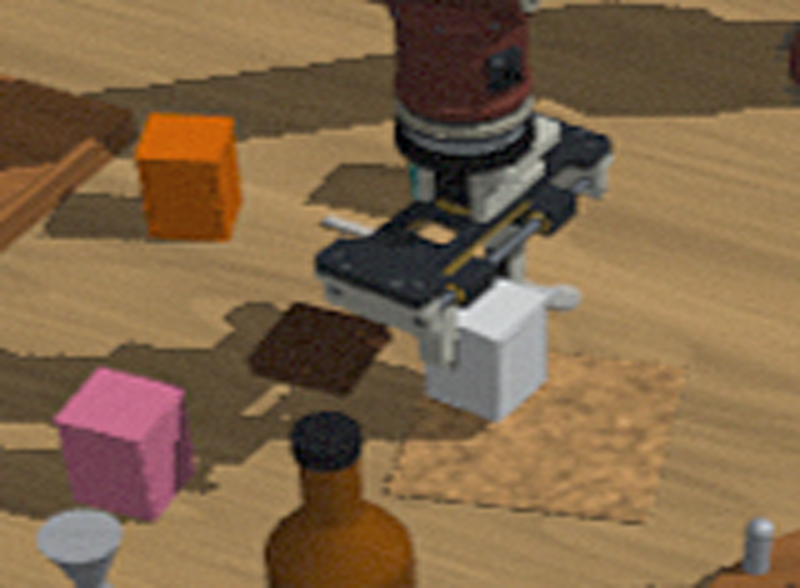

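View pics/w15.png

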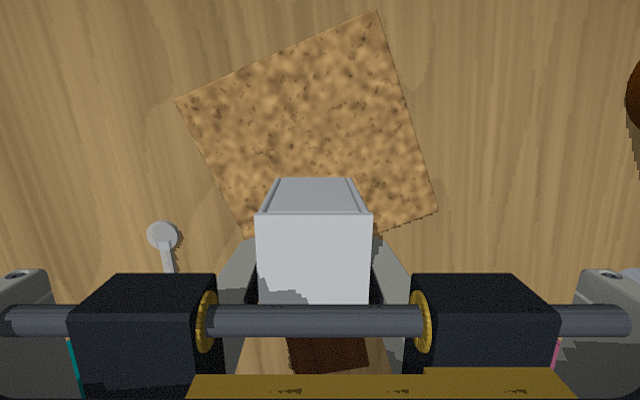

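At 3 N the cup stays rigid in the pads. I set it down on the mat instead, so I can take it near its top as a hinge and roll it over its lower front edge.

```bash
python3 -m jog '[0,0,9,0,0, 0,0,9,0,0, 0,0,6,0,0, 6,0,0,0,0, 6,0,0,0,0, 3,0,0,0,0, 1,0,0,0,0, 1,0,0,0,0, 0,0,0,0,0]' 10; python3 -c "
from h import *
st()"; python3 -m jog '[1,0,0,0,0, 1,0,0,0,0, 0,0,0,0,0]';python3 -m jog '[1,0,0,0,0, 1,0,0,0,0, 0,0,0,0,0]'
```

```text
time_s: 22.65
ee_pos: [0.4875, -0.1228, 0.0098]
ee_rot: [-2.876, 1.571, 1.732]
ft_force: [1.1, -0.6, -1.9]
width: 0.557
22.65 tcp [ 0.4875 -0.1228  0.0098] yang -5.99 xaxis [-0.  0. -1.] F [ 1.08 -0.59 -1.87] w 0.557 j [ 0.42  0.66 -0.32  2.01  0.4   0.53 -0.29]
time_s: 22.95
ee_pos: [0.4878, -0.1231, 0.0091]
ee_rot: [0.868, 1.57, -0.807]
ft_force: [-2.0, 0.3, 6.3]
width: 0.557
time_s: 23.25
ee_pos: [0.4878, -0.1232, 0.0079]
ee_rot: [0.728, 1.569, -0.948]
ft_force: [-3.3, -0.5, 13.6]
width: 0.559
```

```bash
python3 -m jog '[-3,0,0,0,0, 0,0,0,0,0.8, 0,0,0,0,0.8, 0,0,0,0,0.8, -18,0,-9,0,0.8, -18,0,-9,0,0.8, 0,0,0,0,0.8]' 8; python3 -c "
from h import *
st(); s,_=shot('wrist','w16.png'); _,im=shot('scene','s16.png'); cv2.imwrite('pics/c19.png',cv2.resize(im[110:250,200:360],None,fx=5,fy=4.2,interpolation=cv2.INTER_CUBIC))
"
```

```text
time_s: 23.95
ee_pos: [0.4913, -0.1038, 0.0465]
ee_rot: [1.794, 1.566, 0.121]
ft_force: [0.8, 0.0, -0.7]
width: 0.8
23.95 tcp [ 0.4913 -0.1038  0.0465] yang -5.89 xaxis [ 0.005  0.001 -1.   ] F [ 0.84  0.04 -0.75] w 0.8 j [ 0.41  0.6  -0.36  1.99  0.36  0.6  -0.29]
```

View pics/c19.png

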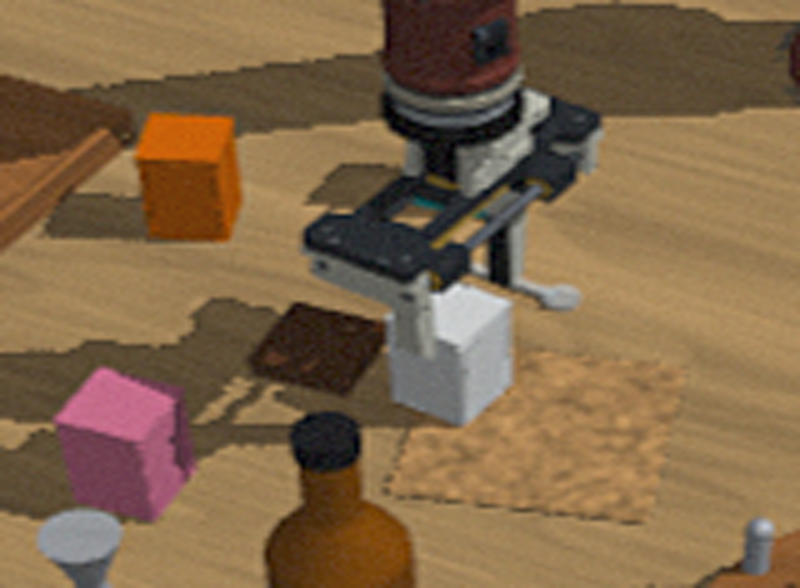

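View pics/w16.png

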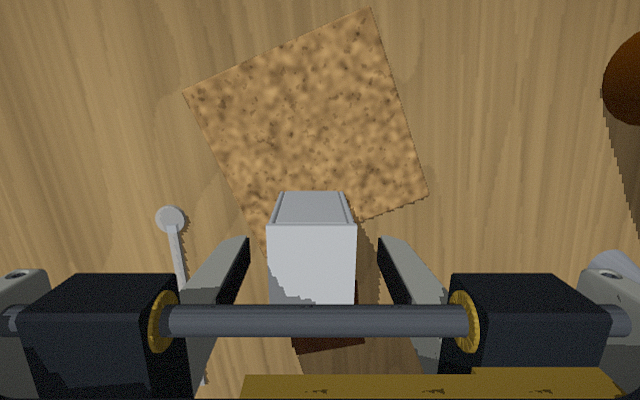

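```bash
python3 -c "
from h import *
s=env.sense();T=T_tool(s)
for y in (.037,.05):
  for z in (.05,.06,.07,.08): print(y,z,w2px('scene',[*(T[:3,3]+T[:3,1]*y)[:2],z]).round(1))
P=[px2w('wrist',u,v,.084,s)[:2] for u,v in [(267,225),(357,225)]]; 
for p in P: print((T[:3,:3].T@(np.append(p,.084)-s['ee_pos'])*1000).round(1))
for l in ['cup','cup_foot','mat']: print(find('mark_of','scene',l)[:3])
"
```

```text
0.037 0.05 [284.8 200.3]
0.037 0.06 [284.6 197.8]
0.037 0.07 [284.5 195.2]
0.037 0.08 [284.4 192.7]
0.05 0.05 [282.1 203. ]
0.05 0.06 [282.  200.5]
0.05 0.07 [281.8 198. ]
0.05 0.08 [281.7 195.4]
[-39.4 -26.3 -18.6]
[-39.4  23.7 -18.6]
[(0.7, [0.396, -0.3512, 0.0012], [239.0, 161.0]), (0.62, [0.6479, -0.2293, 0.0024], [227.0, 226.0]), (0.58, [0.4905, -0.1146, 0.0081], [290.0, 202.0])]
[(0.91, [0.4034, -0.3533, 0.0837], [234.0, 142.0]), (0.65, [0.4915, -0.1128, 0.0855], [289.0, 183.0]), (0.6, [0.6474, -0.2338, 0.0803], [223.0, 206.0])]
[(0.88, [0.4922, -0.0567, 0.0004], [307.0, 211.0])]
```

```bash
python3 -m jog '[4,0,0,0,0.6, 0,0,0,0,0, 0,0,0,0,0, 0,0,0,0,0]' 10; python3 -m jog '[2,0,0,0,0, 0,0,0,0,0]'; python3 -m jog '[-2,0,-12,0,0, 0,0,-12,0,0, 0,0,0,0,0]'; python3 -c "
from h import *
st(); s,_=shot('wrist','w17.png'); _,im=shot('scene','s17.png'); cv2.imwrite('pics/c20.png',cv2.resize(im[110:250,200:360],None,fx=5,fy=4.2,interpolation=cv2.INTER_CUBIC))
"
```

```text
time_s: 24.6
ee_pos: [0.4893, -0.1052, 0.0407]
ee_rot: [-2.087, 1.571, 2.521]
ft_force: [0.3, -0.5, -1.6]
width: 0.552
time_s: 24.8
ee_pos: [0.4899, -0.1052, 0.0398]
ee_rot: [1.239, 1.57, -0.437]
ft_force: [-0.6, -0.3, 6.1]
width: 0.555
time_s: 25.1
ee_pos: [0.492, -0.0778, 0.0408]
ee_rot: [-3.06, 1.568, 1.552]
ft_force: [0.0, 0.7, -1.4]
width: 0.556
25.1 tcp [ 0.492  -0.0778  0.0408] yang -5.75 xaxis [ 0.     0.002 -1.   ] F [ 0.03  0.69 -1.44] w 0.556 j [ 0.35  0.61 -0.35  2.    0.36  0.59 -0.34]
```

View pics/c20.png

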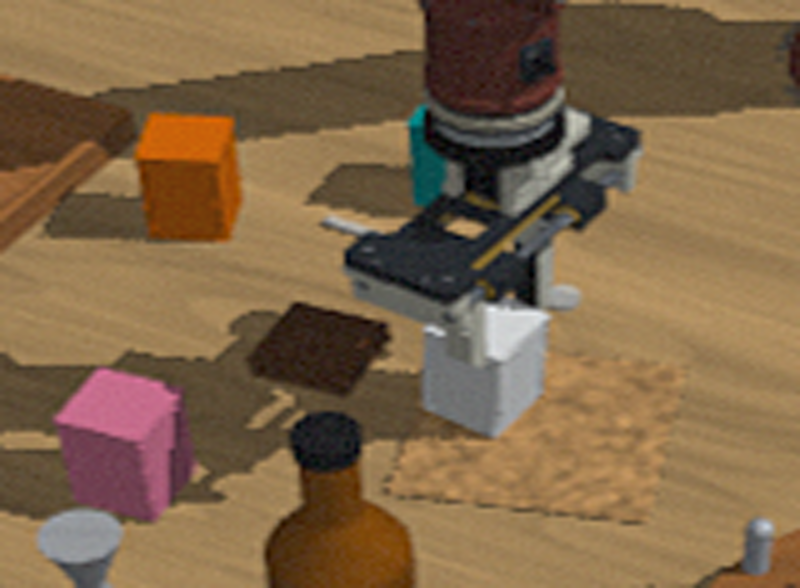

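The cup just slid along: the wrist force dropped back to −1.4 N, with no tilt. I'll use the mat's 4 mm edge as a stop instead. I carry the cup to the free +y side of the mat and set it on the table just outside that edge, square to it.

```bash
python3 -c "
from h import *
im=cv2.imread('pics/top0.png')
C=[px2w('top',u,v,.004)[:2] for u,v in [(318,190),(373,174),(389,230),(335,247)]]
c=np.mean(C,0);print(c,[np.linalg.norm(C[i]-C[i-1]).round(3) for i in range(4)],[np.degrees(np.arctan2(*(C[i]-C[i-1])[::-1])).round(1) for i in range(4)])
plan(here(),[(.485,-.05,.075,-2,3,0),(.481,.072,.075,16,6,0),(.481,.072,.042,16,2,0)],0)
cv2.imwrite('pics/c21.png',cv2.resize(im[165:255,305:400],None,fx=6,fy=6))
"
```

```text
[ 0.49309585 -0.05208862] [np.float64(0.153), np.float64(0.148), np.float64(0.15), np.float64(0.145)] [np.float64(16.4), np.float64(-74.0), np.float64(-164.7), np.float64(107.1)]
[-11,-3,-10,-1.3,0, -12,-3,-10,-1.3,0, -11,-3,-10,-1.3,0, -0,-1,-20,-3,0, -0,-0,-20,-3,0, -0,1,-20,-3,0, -0,2,-20,-3,0, -0,2,-21,-3,0, -0,4,-20,-3,0, 16,-0,-0,-0,0, 17,-0,-0,-0,0]
end [0.4813 0.0719 0.0416] 16.0
```

View pics/c21.png

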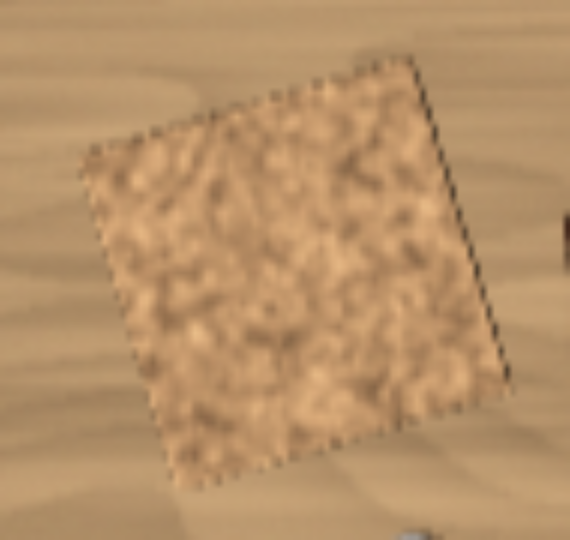

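Mat corners in this crop are (85,155), (410,60), (510,385) and (185,490), so the mat is turned by 16° and its edge lies where I assumed.

```bash
python3 -m jog '[-11,-3,-10,-1.3,0, -12,-3,-10,-1.3,0, -11,-3,-10,-1.3,0, 0,-1,-20,-3,0, 0,0,-20,-3,0, 0,1,-20,-3,0, 0,2,-20,-3,0, 0,2,-21,-3,0, 0,4,-20,-3,0, 16,0,0,0,0, 16,0,0,0,0, 3,0,0,0,0, 1,0,0,0,0, 0,0,0,0,0]' 10; python3 -c "
from h import *
st(); s,_=shot('wrist','w18.png'); _,im=shot('scene','s18.png'); cv2.imwrite('pics/c22.png',cv2.resize(im[130:270,250:410],None,fx=5,fy=4.2,interpolation=cv2.INTER_CUBIC))
"
```

```text
time_s: 26.6
ee_pos: [0.4823, 0.0711, 0.0397]
ee_rot: [1.518, 1.569, 0.225]
ft_force: [0.7, -0.2, -0.5]
width: 0.556
26.6 tcp [0.4823 0.0711 0.0397] yang 15.9 xaxis [ 0.001  0.    -1.   ] F [ 0.74 -0.21 -0.48] w 0.556 j [ 0.1   0.61 -0.43  2.03  0.45  0.59 -0.36]
```

View pics/c22.png

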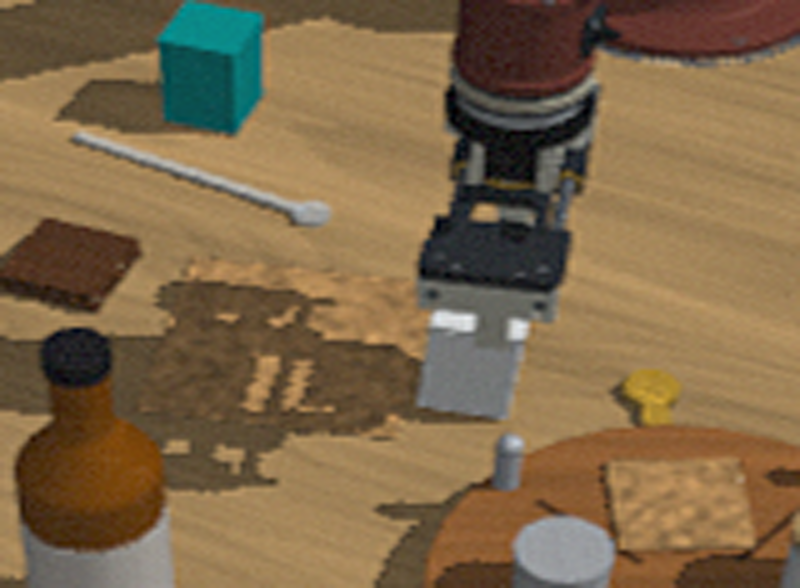

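View pics/w18.png

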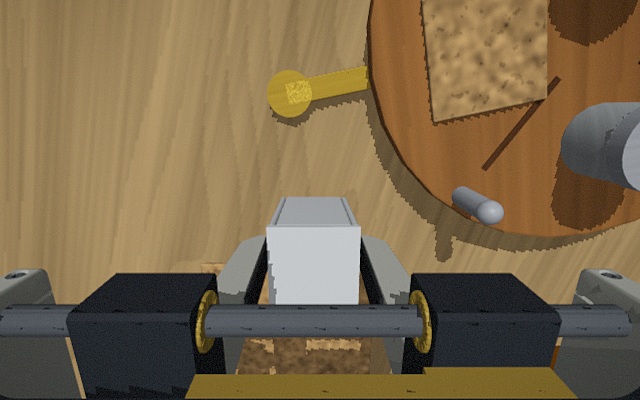

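```bash
python3 -m jog '[1.5,0,0,0,0, 1.5,0,0,0,0, 0,0,0,0,0]' ; python3 -m jog '[0,0,0,0,0.7, 0,0,0,0,0.7, 0,0,9,0,0.7, 0,0,9,0,0.7, 0,0,0,0,0, 0,0,0,0,0, 0,0,0,0,0]' 12; python3 -c "
from h import *
st(); s,_=shot('wrist','w19.png')"
```

```text
time_s: 27.0
ee_pos: [0.4824, 0.0707, 0.0365]
ee_rot: [0.948, 1.57, -0.346]
ft_force: [0.2, -1.1, 4.1]
width: 0.56
time_s: 27.7
ee_pos: [0.4868, 0.0535, 0.0359]
ee_rot: [1.707, 1.571, 0.413]
ft_force: [0.0, 0.1, 0.3]
width: 0.559
27.7 tcp [0.4868 0.0535 0.0359] yang 15.89 xaxis [ 0.  0. -1.] F [0.02 0.11 0.29] w 0.559 j [ 0.14  0.62 -0.43  2.03  0.45  0.59 -0.33]
```

View pics/w19.png

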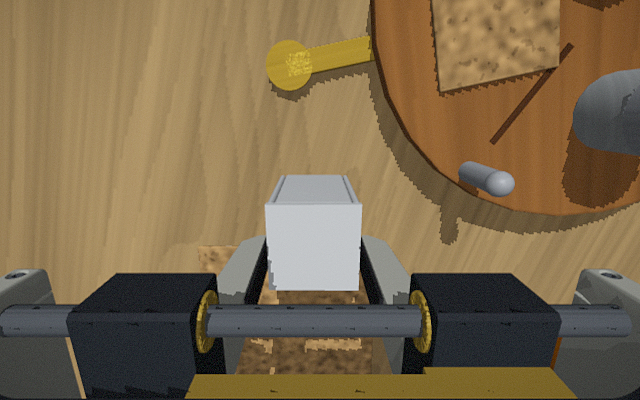

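```bash
python3 -m jog '[0,0,4,0,0, 0,0,4,0,0, 0,0,0,0,0]'; python3 -m jog '[0,0,3,0,0, 0,0,3,0,0, 0,0,0,0,0]';  python3 -m jog '[0,0,3,0,0, 0,0,3,0,0, 0,0,0,0,0]'; python3 -c "
from h import *
st(); s,_=shot('wrist','w20.png')"
```

```text
time_s: 28.05
ee_pos: [0.4892, 0.0464, 0.0364]
ee_rot: [2.389, 1.57, 1.096]
ft_force: [-0.5, 1.2, 4.1]
width: 0.554
time_s: 28.35
ee_pos: [0.4911, 0.0409, 0.0369]
ee_rot: [1.87, 1.569, 0.577]
ft_force: [-2.5, 2.4, 8.3]
width: 0.559
time_s: 28.65
ee_pos: [0.493, 0.0346, 0.037]
ee_rot: [1.48, 1.569, 0.187]
ft_force: [-2.4, 0.9, 8.5]
width: 0.556
28.65 tcp [0.493  0.0346 0.037 ] yang 15.89 xaxis [ 0.002  0.    -1.   ] F [-2.4   0.93  8.51] w 0.556 j [ 0.18  0.62 -0.44  2.02  0.46  0.6  -0.29]
```

View pics/w20.png

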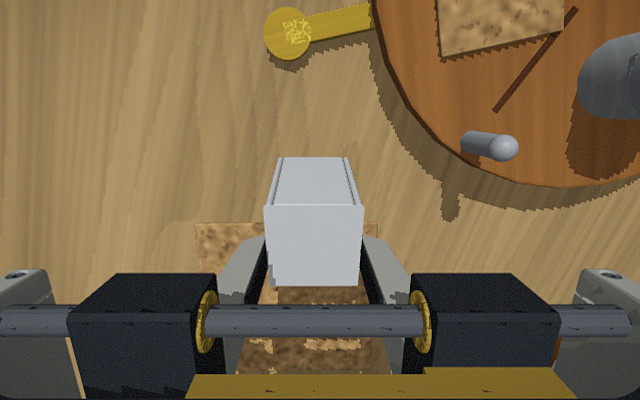

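The cup is tilting: its near face now shows from row 157 to row 204, and wrist Fz is +8.5 N. I continue along the arc in stages.

```bash
python3 -m jog '[-1,0,11,0,0, 0,0,11,0,0, 2,0,11,0,0, 0,0,0,0,0]'; python3 -c "
from h import *
st(); s,_=shot('wrist','w21.png'); _,im=shot('scene','s21.png'); cv2.imwrite('pics/c23.png',cv2.resize(im[130:270,250:410],None,fx=5,fy=4.2,interpolation=cv2.INTER_CUBIC))"
```

```text
time_s: 29.1
ee_pos: [0.5015, -0.0006, 0.0341]
ee_rot: [-0.719, 1.569, -2.017]
ft_force: [0.2, -0.2, -0.8]
width: 0.557
29.1 tcp [ 0.5015 -0.0006  0.0341] yang 15.63 xaxis [-0.001 -0.002 -1.   ] F [ 0.17 -0.16 -0.79] w 0.557 j [ 0.25  0.64 -0.44  2.    0.46  0.61 -0.23]
```

View pics/w21.png

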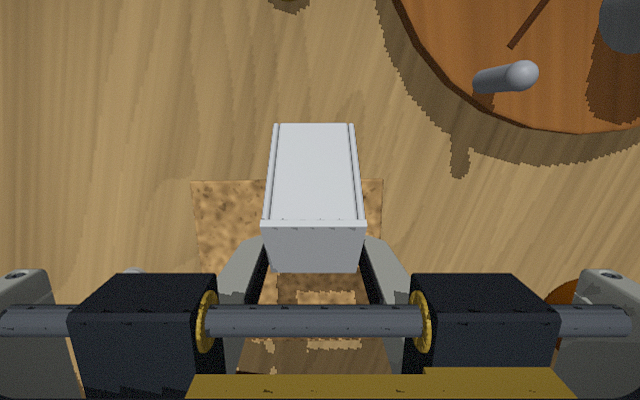

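View pics/c23.png

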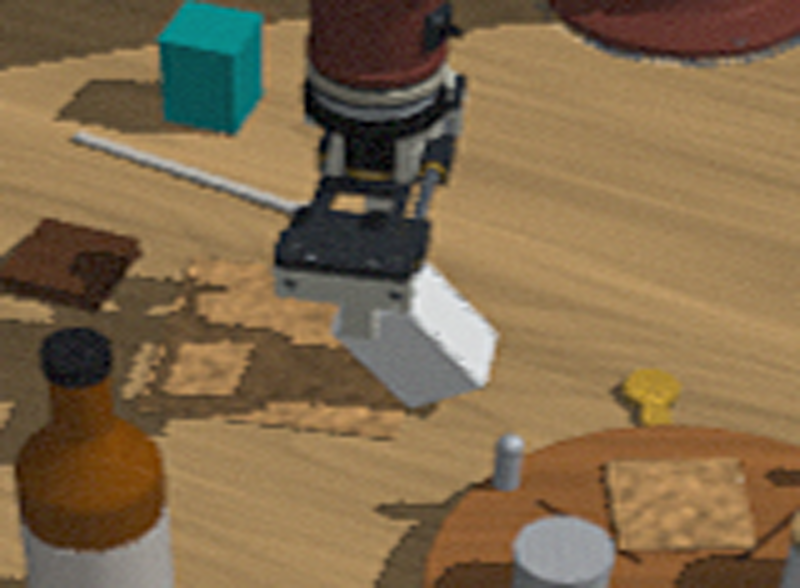

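The cup leans about 40° over the mat edge. I continue.

```bash
python3 -m jog '[5,0,10,0,0, 6.5,0,9.5,0,0, 8,0,8,0,0, 0,0,0,0,0]'; python3 -c "
from h import *
st(); s,_=shot('wrist','w22.png'); _,im=shot('scene','s22.png'); cv2.imwrite('pics/c24.png',cv2.resize(im[130:270,250:410],None,fx=5,fy=4.2,interpolation=cv2.INTER_CUBIC))"
```

```text
time_s: 29.6
ee_pos: [0.5086, -0.026, 0.0141]
ee_rot: [-1.264, 1.569, -2.56]
ft_force: [-0.1, 0.2, -0.6]
width: 0.556
29.6 tcp [ 0.5086 -0.026   0.0141] yang 15.72 xaxis [-0.001 -0.001 -1.   ] F [-0.12  0.25 -0.55] w 0.556 j [ 0.28  0.68 -0.42  1.99  0.49  0.58 -0.2 ]
```

View pics/w22.png

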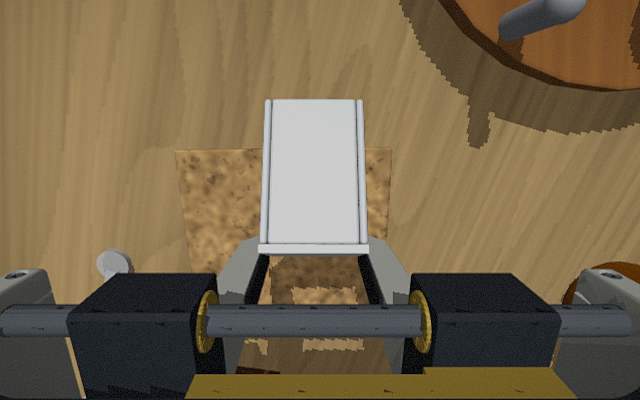

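View pics/c24.png

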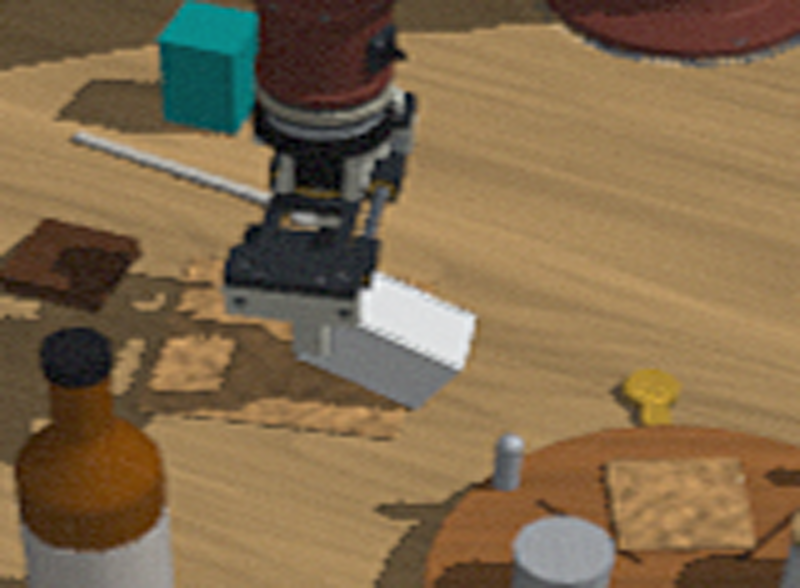

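```bash
python3 -m jog '[9,0,6,0,0, 8,0,4,0,0, 0,0,0,0,0]';python3 -m jog '[3,0,1,0,0, 2,0,0,0,0, 0,0,0,0,0]'; python3 -c "
from h import *
st(); s,_=shot('wrist','w23.png'); _,im=shot('scene','s23.png'); cv2.imwrite('pics/c25.png',cv2.resize(im[130:270,250:410],None,fx=5,fy=4.2,interpolation=cv2.INTER_CUBIC))"
```

```text
time_s: 30.0
ee_pos: [0.5115, -0.0344, -0.0027]
ee_rot: [-1.545, 1.57, -2.84]
ft_force: [0.6, 0.1, -0.8]
width: 0.558
time_s: 30.3
ee_pos: [0.5119, -0.0346, -0.0066]
ee_rot: [0.662, 1.571, -0.632]
ft_force: [0.4, -0.3, 1.2]
width: 0.557
30.3 tcp [ 0.5119 -0.0346 -0.0066] yang 15.88 xaxis [ 0. -0. -1.] F [ 0.43 -0.3   1.24] w 0.557 j [ 0.28  0.71 -0.39  1.99  0.52  0.53 -0.2 ]
```

View pics/c25.png

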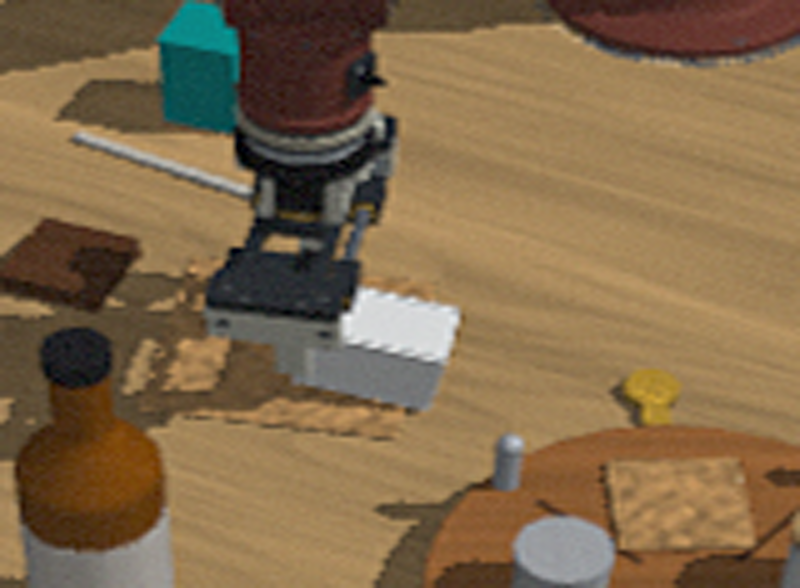

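It is nearly flat and the mat is taking load. I slide it slightly further on, settle it and let go.

```bash
python3 -m jog '[0,0,6,0,0, 0,0,6,0,0, 2,0,0,0,0, 1,0,0,0,0, 0,0,0,0,0]'; python3 -m jog '[0,0,0,0,0.75, 0,0,0,0,0.75, 0,0,0,0,0.75, 0,0,0,0,0.75, 0,0,0,0,0.75]' ; python3 -c "
from h import *
st(); s,_=shot('wrist','w24.png'); _,im=shot('scene','s24.png'); cv2.imwrite('pics/c26.png',cv2.resize(im[130:270,250:410],None,fx=5,fy=4.2,interpolation=cv2.INTER_CUBIC))
for l in ['cup','cup_foot','mat']: print(find('mark_of','scene',l)[:4])"
```

```text
time_s: 30.9
ee_pos: [0.5154, -0.0469, -0.0096]
ee_rot: [0.21, 1.57, -1.084]
ft_force: [0.5, -1.2, 1.1]
width: 0.556
time_s: 31.4
ee_pos: [0.515, -0.0458, -0.0097]
ee_rot: [-2.637, 1.571, 2.353]
ft_force: [0.6, -0.8, 0.1]
width: 0.749
31.4 tcp [ 0.515  -0.0458 -0.0097] yang 15.9 xaxis [-0.  0. -1.] F [ 0.59 -0.78  0.11] w 0.749 j [ 0.3   0.72 -0.4   1.98  0.52  0.54 -0.18]
[(0.93, [0.495, 0.0292, 0.0339], [333.0, 213.0]), (0.9, [0.6485, -0.2305, 0.0032], [227.0, 226.0]), (0.74, [0.398, -0.3536, 0.0024], [238.0, 161.0]), (0.69, [0.2936, -0.2147, 0.0019], [292.0, 155.0])]
[(0.84, [0.517, -0.047, 0.0312], [306.0, 210.0]), (0.71, [0.2908, -0.2147, 0.0812], [291.0, 136.0]), (0.66, [0.3972, -0.3557, 0.0826], [235.0, 141.0]), (0.63, [0.6464, -0.2309, 0.0795], [224.0, 206.0])]
[(0.81, [0.4962, -0.0544, 0.0002], [307.0, 212.0])]
```

View pics/c26.png

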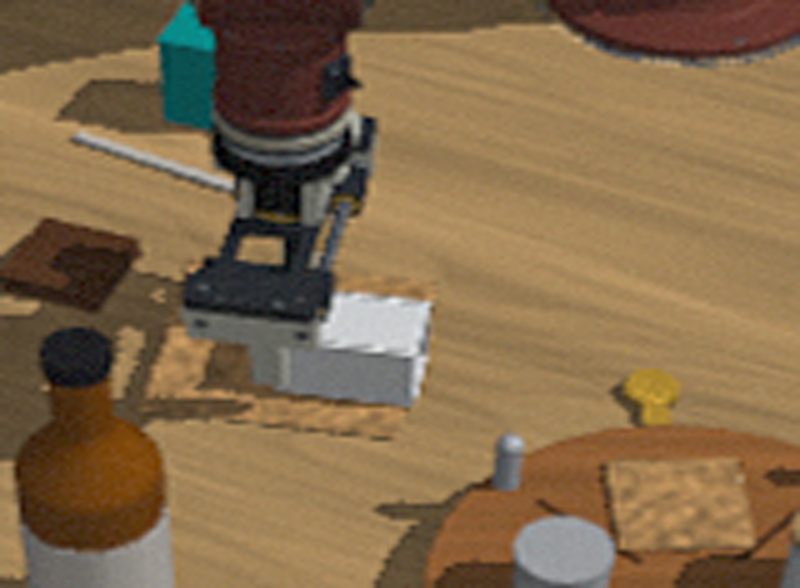

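View pics/w24.png

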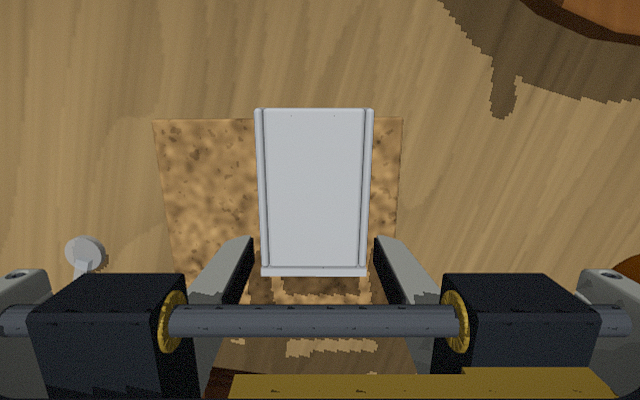

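The cup lies flat on the mat with the fingers clear of it. In the wrist view it spans rows 108–275, and the network puts the mouth 81 mm from the mat centre. Now I measure for the second grasp, near the mouth.

```bash
python3 -c "
from h import *
s=env.sense();T=T_tool(s)
for u,v in [(256,109),(372,109),(262,268),(367,268),(262,276)]:
    p=px2w('wrist',u,v,.056,s); print(u,v,(T[:3,:3].T@(p-s['ee_pos'])*1000).round(1))
for l in ['cup','cup_foot']: 
    for c,p,_ in find('mark_of','wrist',l,s)[:2]: print(l,c,p,(T[:3,:3].T@(np.array(p)-s['ee_pos'])*1000).round(1))
"
```

```text
256 109 [-65.6 -23.9 -80.7]
372 109 [-65.6  24.6 -80.7]
262 268 [-65.6 -24.9  -6.5]
367 268 [-65.6  26.1  -6.5]
262 276 [-65.6 -25.1  -2.2]
cup 0.95 [0.4905, 0.0376, 0.027] [-36.6  -0.8 -87.1]
cup_foot 0.81 [0.5112, -0.0472, 0.0292] [-38.8  -4.1   0.1]
```

```bash
python3 -m jog '[-12,0,0,0,0.8, -7,0,-12,0,0.8, 0,0,-30,0,0.8, 0,0,-30,0,0.8, 0,0,0,0,0, 0,0,0,0,0, 0,0,0,0,0, 0,0,0,0,0]' 8; python3 -c "
from h import *
st(); s,_=shot('wrist','w25.png'); _,im=shot('scene','s25.png'); cv2.imwrite('pics/c27.png',cv2.resize(im[130:270,250:410],None,fx=5,fy=4.2,interpolation=cv2.INTER_CUBIC))"
```

```text
time_s: 32.55
ee_pos: [0.4958, 0.0222, 0.0096]
ee_rot: [0.413, 1.57, -0.882]
ft_force: [-0.4, 0.2, 2.7]
width: 0.557
32.55 tcp [0.4958 0.0222 0.0096] yang 15.77 xaxis [ 0.    -0.001 -1.   ] F [-0.41  0.17  2.72] w 0.557 j [ 0.18  0.67 -0.4   2.03  0.49  0.54 -0.3 ]
```

View pics/c27.png

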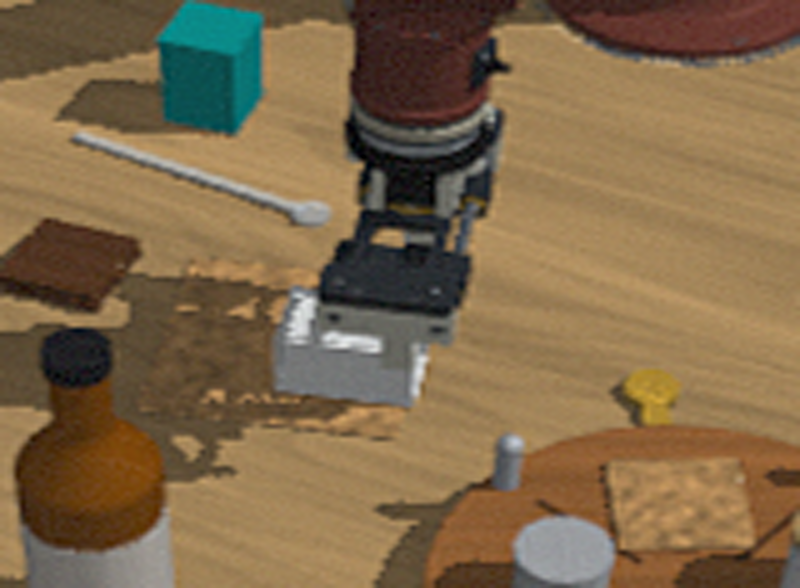

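View pics/w25.png

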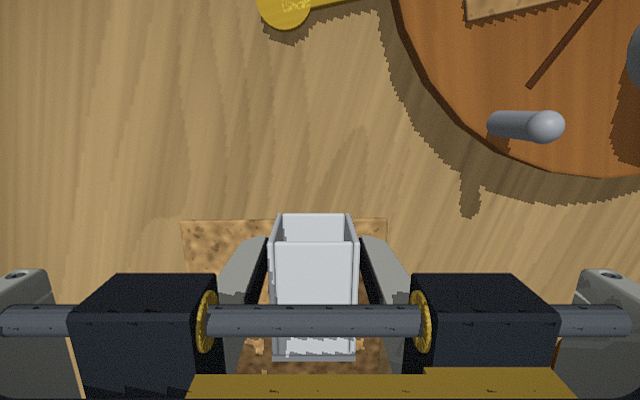

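The fingers hold the cup near its mouth; the open mouth is visible at (313,225). I start the second arc.

```bash
python3 -m jog '[-11.5,0,8.7,0,0, -9.8,0,10.6,0,0, -7.8,0,12.1,0,0, -5.6,0,13.3,0,0, 0,0,0,0,0]' 8; python3 -c "
from h import *
st(); s,_=shot('wrist','w26.png'); _,im=shot('scene','s26.png'); cv2.imwrite('pics/c28.png',cv2.resize(im[130:270,250:410],None,fx=5,fy=4.2,interpolation=cv2.INTER_CUBIC))"
```

```text
time_s: 33.15
ee_pos: [0.5082, -0.0228, 0.0441]
ee_rot: [0.174, 1.569, -1.125]
ft_force: [0.1, 0.5, -0.9]
width: 0.558
33.15 tcp [ 0.5082 -0.0228  0.0441] yang 15.58 xaxis [ 0.001 -0.002 -1.   ] F [ 0.13  0.51 -0.88] w 0.558 j [ 0.3   0.63 -0.46  1.97  0.45  0.64 -0.17]
```

View pics/c28.png

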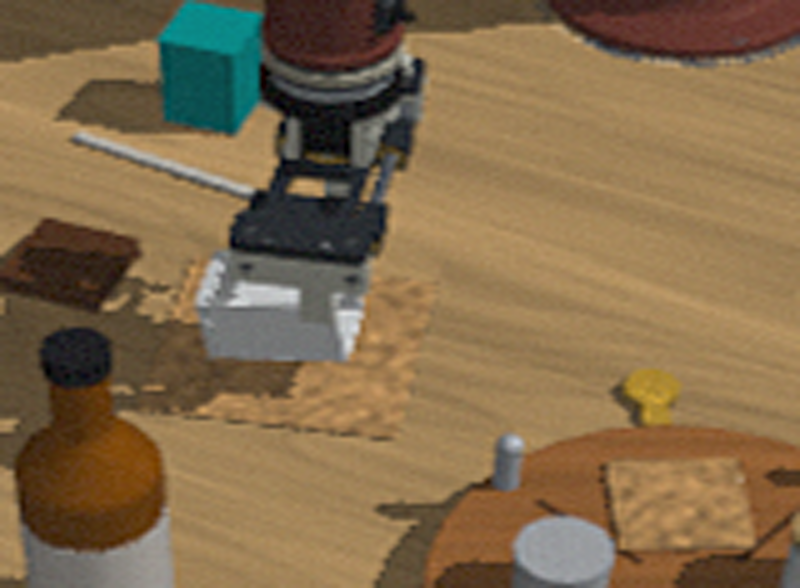

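The cup rose level without pivoting, because the pad torsion is too high at 8 N. I lower it a little and soften to 3 N so the heavy foot can swing down onto the mat.

```bash
python3 -m jog '[8,0,0,0,0, 7,0,0,0,0, 0,0,0,0,0]' 6; python3 -m jog '[0,0,0,0,0, 0,0,0,0,0, 0,0,0,0,0]' 3; python3 -c "
from h import *
st(); s,_=shot('wrist','w27.png'); _,im=shot('scene','s27.png'); cv2.imwrite('pics/c29.png',cv2.resize(im[130:270,250:410],None,fx=5,fy=4.2,interpolation=cv2.INTER_CUBIC))"
```

```text
time_s: 33.55
ee_pos: [0.5068, -0.0187, 0.0279]
ee_rot: [-2.184, 1.569, 2.808]
ft_force: [-0.0, -0.1, -1.5]
width: 0.559
time_s: 33.85
ee_pos: [0.5075, -0.0199, 0.0291]
ee_rot: [-0.944, 1.57, -2.238]
ft_force: [0.1, 0.3, -1.6]
width: 0.563
33.85 tcp [ 0.5075 -0.0199  0.0291] yang 15.88 xaxis [-0. -0. -1.] F [ 0.13  0.27 -1.58] w 0.563 j [ 0.29  0.65 -0.44  1.98  0.47  0.61 -0.19]
```

View pics/c29.png

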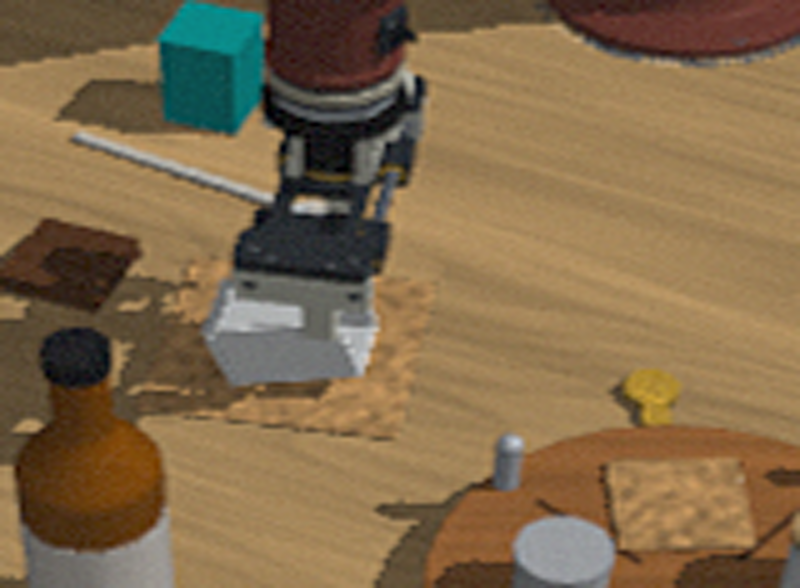

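It is now pivoting, roughly 15° with the foot edge low. I keep raising it along the arc at 3 N.

```bash
python3 -m jog '[-3,0,7,0,0, -6,0,9,0,0, -5,0,9,0,0, 0,0,0,0,0]' 3; python3 -c "
from h import *
st(); s,_=shot('wrist','w28.png'); _,im=shot('scene','s28.png'); cv2.imwrite('pics/c30.png',cv2.resize(im[130:270,250:410],None,fx=5,fy=4.2,interpolation=cv2.INTER_CUBIC))"
```

```text
time_s: 34.35
ee_pos: [0.5156, -0.0464, 0.044]
ee_rot: [0.674, 1.568, -0.623]
ft_force: [0.2, 0.9, -0.1]
width: 0.556
34.35 tcp [ 0.5156 -0.0464  0.044 ] yang 15.66 xaxis [ 0.002 -0.001 -1.   ] F [ 0.22  0.87 -0.11] w 0.556 j [ 0.35  0.64 -0.46  1.95  0.46  0.66 -0.13]
```

View pics/c30.png

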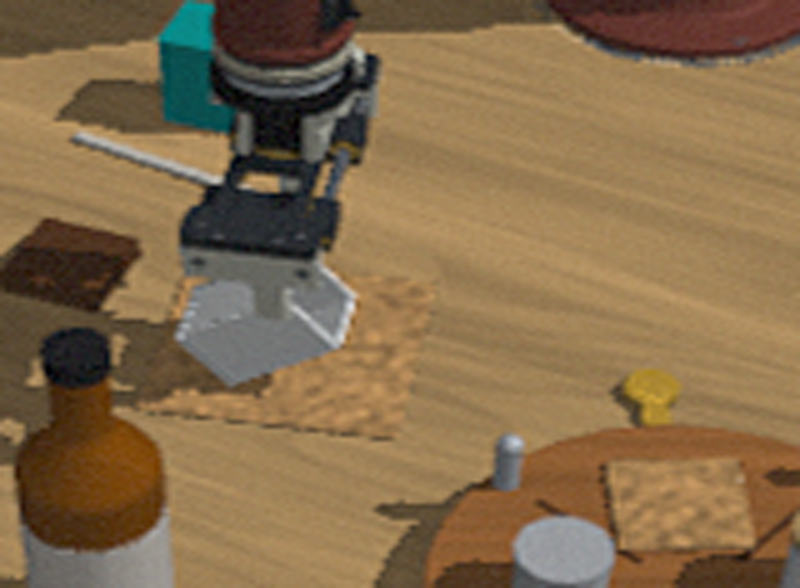

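View pics/w28.png

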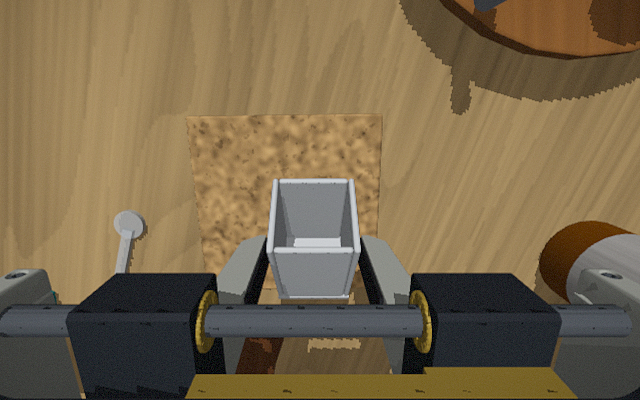

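About 40–45° now, with the foot edge on the mat and the mouth opening upwards. I continue.

```bash
python3 -m jog '[-4,0,13,0,0, -2,0,13,0,0, 0,0,12,0,0, 0,0,0,0,0]' 3; python3 -c "
from h import *
st(); s,_=shot('wrist','w29.png'); _,im=shot('scene','s29.png'); cv2.imwrite('pics/c31.png',cv2.resize(im[130:270,250:410],None,fx=5,fy=4.2,interpolation=cv2.INTER_CUBIC))"
```

```text
time_s: 34.85
ee_pos: [0.5252, -0.0839, 0.0487]
ee_rot: [-0.314, 1.569, -1.613]
ft_force: [-0.3, -0.9, -0.2]
width: 0.557
34.85 tcp [ 0.5252 -0.0839  0.0487] yang 15.6 xaxis [-0.    -0.002 -1.   ] F [-0.28 -0.86 -0.21] w 0.557 j [ 0.42  0.65 -0.47  1.9   0.45  0.69 -0.05]
```

View pics/c31.png

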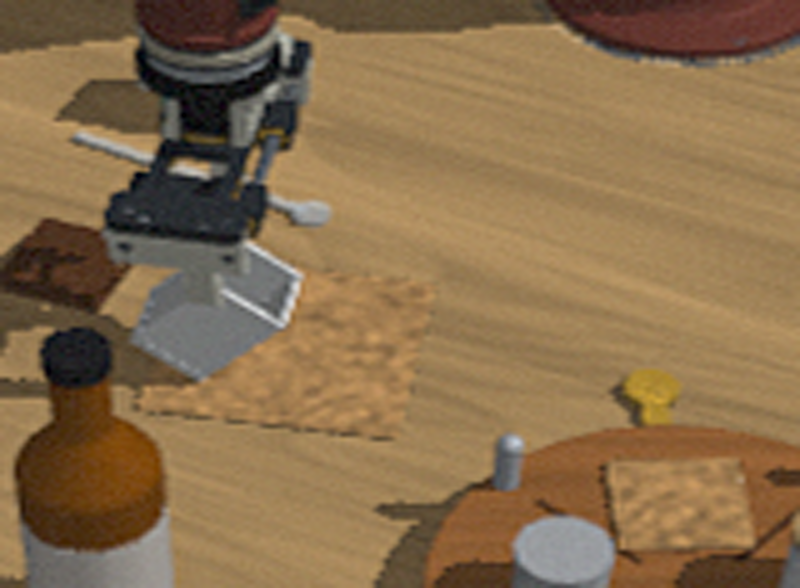

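View pics/w29.png

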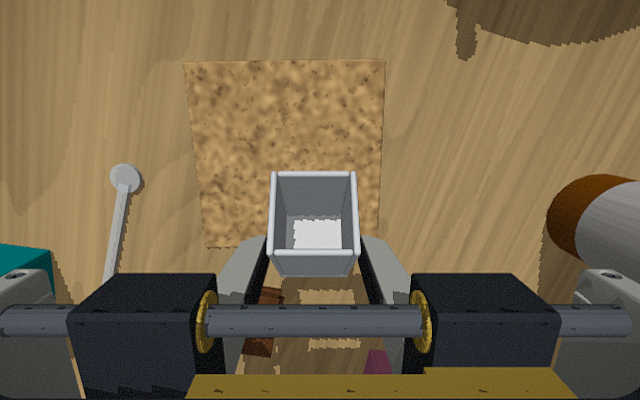

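About 55°, and it has slid towards the mat's far side. I carry it back to mid-mat and finish the roll while pressing lightly on the foot edge.

```bash
python3 -m jog '[-12,0,0,0,0, -3,0,-20,0,0, 0,0,-25,0,0, 7,0,0,0,0, 4,0,0,0,0, 0,0,0,0,0]' 6; python3 -m jog '[2,0,0,0,0, 2,0,0,0,0, 0,0,0,0,0]'; python3 -m jog '[1,0,0,0,0, 1,0,0,0,0, 0,0,0,0,0]'; python3 -c "
from h import *
st(); s,_=shot('wrist','w30.png')"
```

```text
time_s: 35.55
ee_pos: [0.5122, -0.0379, 0.0526]
ee_rot: [-1.334, 1.569, -2.628]
ft_force: [-0.2, -0.0, -2.1]
width: 0.56
time_s: 35.85
ee_pos: [0.5127, -0.0376, 0.0491]
ee_rot: [0.166, 1.571, -1.129]
ft_force: [1.0, -0.9, 0.3]
width: 0.556
time_s: 36.15
ee_pos: [0.5132, -0.0369, 0.0482]
ee_rot: [1.096, 1.569, -0.197]
ft_force: [-1.5, 0.0, 6.8]
width: 0.56
36.15 tcp [ 0.5132 -0.0369  0.0482] yang 15.88 xaxis [ 0.002 -0.    -1.   ] F [-1.51  0.02  6.78] w 0.56 j [ 0.34  0.63 -0.47  1.95  0.45  0.66 -0.14]
```

View pics/w30.png

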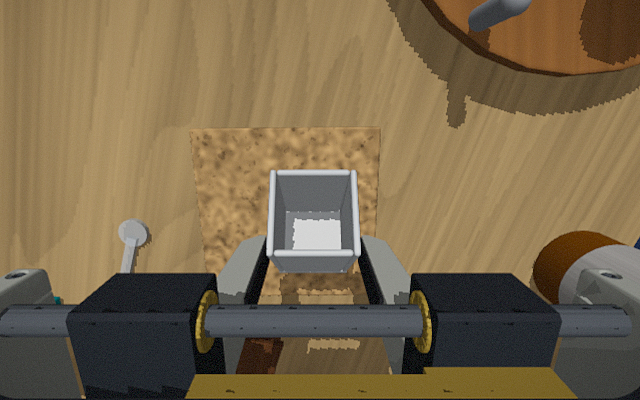

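```bash
python3 -m jog '[0,0,8,0,0, 0.5,0,8,0,0, 1,0,8,0,0, 0,0,0,0,0]'; python3 -c "
from h import *
st(); s,_=shot('wrist','w31.png'); _,im=shot('scene','s31.png'); cv2.imwrite('pics/c32.png',cv2.resize(im[130:270,250:410],None,fx=5,fy=4.2,interpolation=cv2.INTER_CUBIC))"
```

```text
time_s: 36.6
ee_pos: [0.5197, -0.0622, 0.0452]
ee_rot: [0.313, 1.57, -0.984]
ft_force: [-0.5, -1.4, 2.8]
width: 0.554
36.6 tcp [ 0.5197 -0.0622  0.0452] yang 15.72 xaxis [ 0.001 -0.001 -1.   ] F [-0.54 -1.43  2.84] w 0.554 j [ 0.38  0.65 -0.47  1.93  0.46  0.67 -0.09]
```

View pics/c32.png

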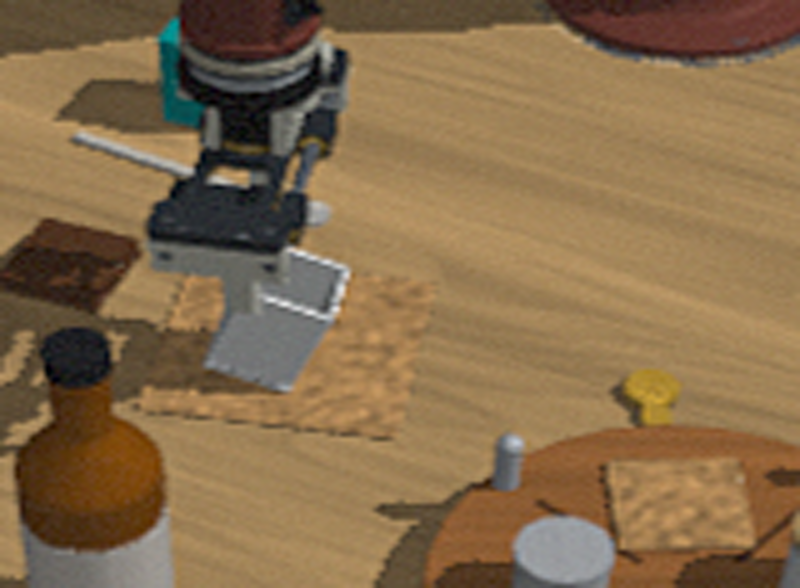

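View pics/w31.png

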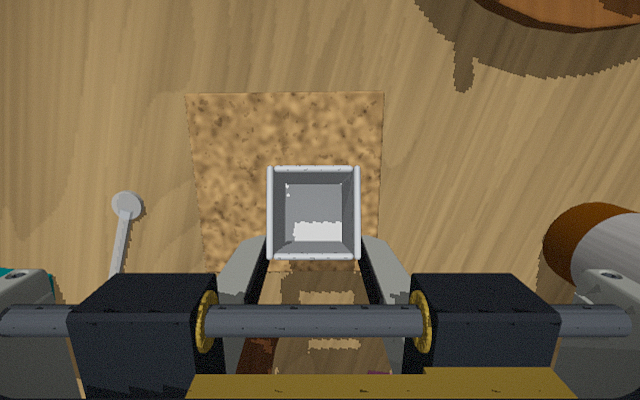

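About 73°. I finish it with more downward pressing.

```bash
python3 -m jog '[2,0,7,0,0, 3,0,7,0,0, 3,0,4,0,0, 0,0,0,0,0]'; python3 -c "
from h import *
st(); s,_=shot('wrist','w32.png'); _,im=shot('scene','s32.png'); cv2.imwrite('pics/c33.png',cv2.resize(im[130:270,250:410],None,fx=5,fy=4.2,interpolation=cv2.INTER_CUBIC))"
```

```text
time_s: 37.1
ee_pos: [0.5246, -0.0795, 0.0373]
ee_rot: [0.145, 1.569, -1.15]
ft_force: [0.9, -2.9, 4.7]
width: 0.559
37.1 tcp [ 0.5246 -0.0795  0.0373] yang 15.77 xaxis [ 0.001 -0.002 -1.   ] F [ 0.88 -2.95  4.66] w 0.559 j [ 0.41  0.67 -0.46  1.91  0.47  0.67 -0.07]
```

View pics/c33.png

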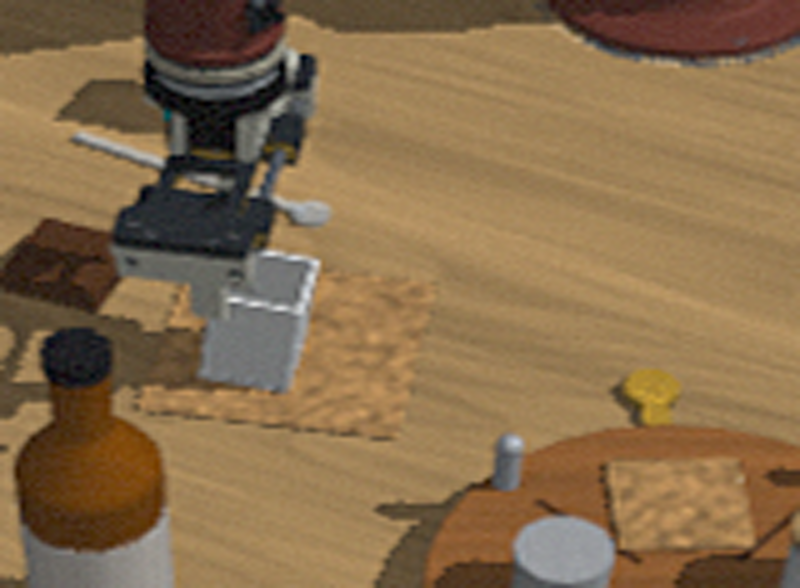

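View pics/w32.png

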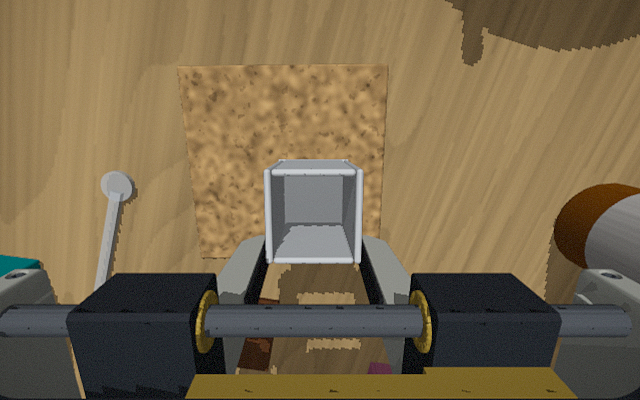

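Nearly upright. A small final press, then I open.

```bash
python3 -m jog '[2,0,2,0,0, 2,0,1,0,0, 0,0,0,0,0]'; python3 -m jog '[0,0,0,0,0.56, 0,0,0,0,0.6, 0,0,0,0,0.8, 0,0,0,0,0.8]'; python3 -c "
from h import *
st(); s,_=shot('wrist','w33.png'); _,im=shot('scene','s33.png'); cv2.imwrite('pics/c34.png',cv2.resize(im[130:270,250:410],None,fx=5,fy=4.2,interpolation=cv2.INTER_CUBIC))
for l in ['cup','cup_foot']: print(find('mark_of','scene',l)[:5])"
```

```text
time_s: 37.5
ee_pos: [0.5253, -0.0816, 0.034]
ee_rot: [0.126, 1.569, -1.168]
ft_force: [0.1, -3.7, 6.6]
width: 0.56
time_s: 37.9
ee_pos: [0.5242, -0.079, 0.0331]
ee_rot: [-2.74, 1.569, 2.251]
ft_force: [0.8, -0.7, -0.3]
width: 0.726
37.9 tcp [ 0.5242 -0.079   0.0331] yang 15.96 xaxis [-0.001  0.002 -1.   ] F [ 0.77 -0.71 -0.25] w 0.726 j [ 0.41  0.67 -0.46  1.92  0.47  0.66 -0.07]
[(0.98, [0.3986, -0.3538, 0.0034], [238.0, 161.0]), (0.81, [0.6499, -0.2306, 0.0012], [227.0, 226.0]), (0.63, [0.5239, -0.0641, 0.0853], [299.0, 196.0])]
[(0.91, [0.5226, -0.0652, 0.0035], [299.0, 216.0]), (0.84, [0.648, -0.2291, 0.0801], [224.0, 207.0]), (0.68, [0.402, -0.3557, 0.0836], [234.0, 142.0]), (0.53, [0.5236, -0.0661, 0.0874], [298.0, 195.0])]
```

View pics/c34.png

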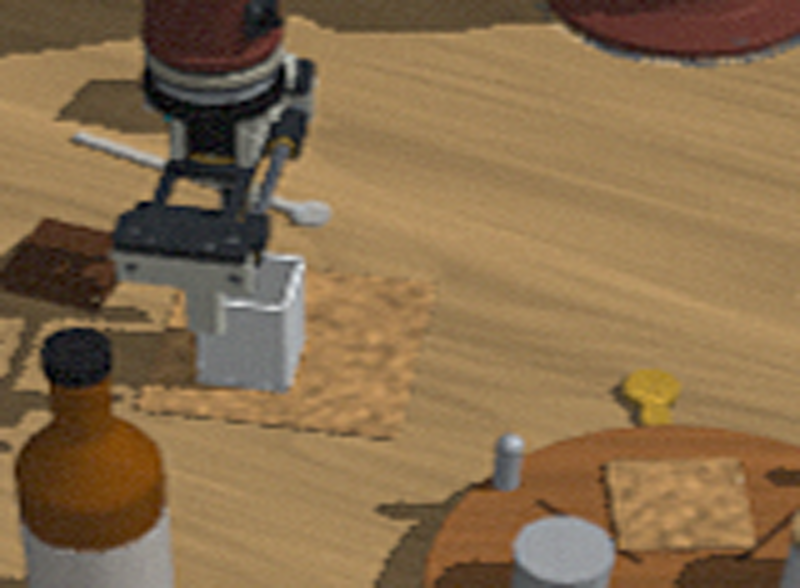

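View pics/w33.png

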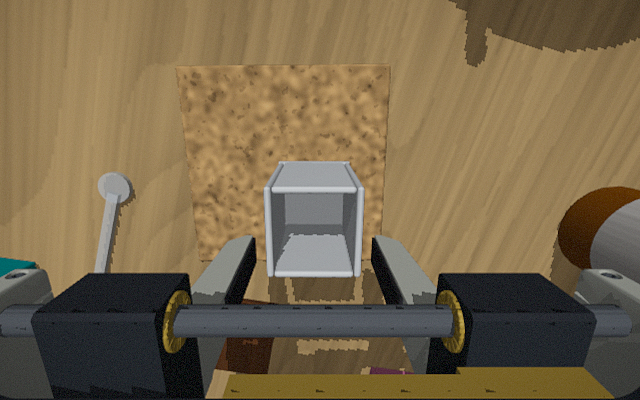

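The cup stands mouth up on the mat: origin at z 0.085, foot at 0.0035, and the inside is visible in the wrist view at (315,225). I regrasp it centrally.

```bash
python3 -c "
from h import *
s=env.sense();T=T_tool(s)
for u,v in [(265,191),(362,191),(269,275),(361,275)]:
    p=px2w('wrist',u,v,.084,s); print((T[:3,:3].T@(p-s['ee_pos'])*1000).round(1))
for l in ['cup','cup_foot']:
    env
c=np.array([.5232,-.0648,.084]);print((T[:3,:3].T@(c-s['ee_pos'])*1000).round(1))
"
```

```text
[-50.6 -24.1 -41.2]
[-50.6  24.4 -41.2]
[-50.6 -24.    6. ]
[-50.7  26.    6. ]
[-50.6   2.7 -14.9]
```

```bash
python3 -m jog '[0,0.5,-8,0,0.8, 4,0,-8,0,0.8, 0,0,0,0,0.8, 0,0,0,0,0, 0,0,0,0,0, 0,0,0,0,0, 0,0,0,0,0]' 25; python3 -m jog '[-20,0,0,0,0, -40,0,0,0,0, -40,0,0,0,0, 0,0,0,0,0]'; python3 -c "
from h import *
st(); s,_=shot('wrist','w34.png'); _,im=shot('scene','s34.png')
cv2.imwrite('pics/c35.png',cv2.resize(im[100:270,230:420],None,fx=4,fy=3.5,interpolation=cv2.INTER_CUBIC))
for l in ['bay','bay_rim','pointer']: print(l,find('mark_of','scene',l))
for l in ['cup','cup_foot']: print(l,find('mark_of','scene',l)[:5],find('mark_of','wrist',l,s)[:3])
"
```

```text
time_s: 38.8
ee_pos: [0.521, -0.0652, 0.0296]
ee_rot: [-0.446, 1.571, -1.74]
ft_force: [1.0, -0.2, 0.1]
width: 0.561
time_s: 39.2
ee_pos: [0.525, -0.0645, 0.1344]
ee_rot: [1.252, 1.56, -0.042]
ft_force: [0.4, 1.0, -1.2]
width: 0.553
39.2 tcp [ 0.525  -0.0645  0.1344] yang 15.86 xaxis [ 0.011 -0.    -1.   ] F [ 0.4   1.01 -1.21] w 0.553 j [ 0.45  0.53 -0.55  1.83  0.36  0.87  0.  ]
bay [(0.6, [0.5522, 0.2111, 0.0385], [386.0, 248.0])]
bay_rim [(0.65, [0.4897, 0.1795, 0.0321], [384.0, 230.0])]
pointer []
cup [(0.78, [0.523, -0.0632, 0.1888], [299.0, 168.0]), (0.67, [0.2909, -0.2146, 0.0016], [292.0, 155.0]), (0.61, [0.6489, -0.2303, 0.0032], [227.0, 226.0]), (0.61, [0.3993, -0.3519, 0.0053], [238.0, 161.0])] [(0.79, [0.6472, -0.2323, -0.0029], [367.0, 329.0]), (0.59, [0.2904, -0.2138, -0.0063], [88.0, 248.0]), (0.56, [0.5214, -0.0591, 0.1854], [310.0, 255.0])]
cup_foot [(0.72, [0.4033, -0.3526, 0.0801], [235.0, 143.0]), (0.71, [0.5256, -0.0632, 0.1073], [299.0, 191.0]), (0.62, [0.2899, -0.2141, 0.0797], [292.0, 136.0]), (0.61, [0.6477, -0.2302, 0.0817], [224.0, 206.0])] [(0.65, [0.6426, -0.2329, 0.0785], [377.0, 381.0]), (0.59, [0.5213, -0.0654, 0.11], [308.0, 217.0])]
```

View pics/c35.png

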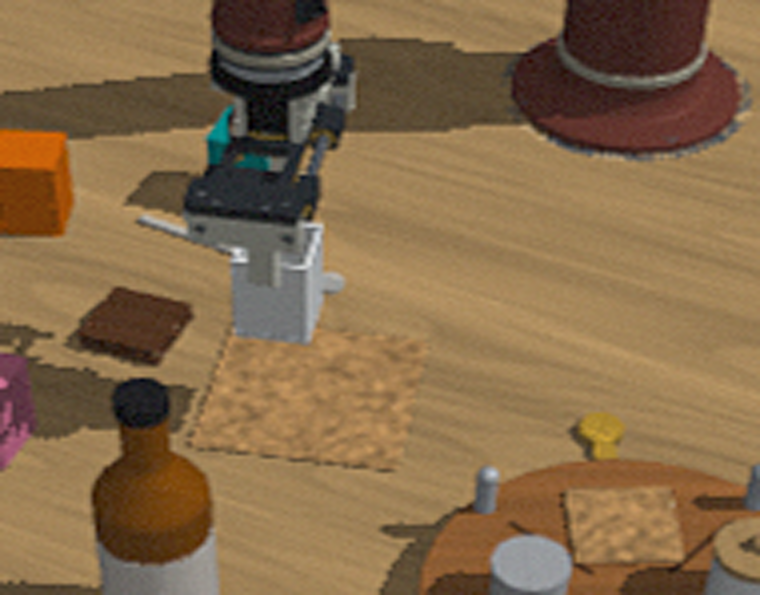

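View pics/w34.png

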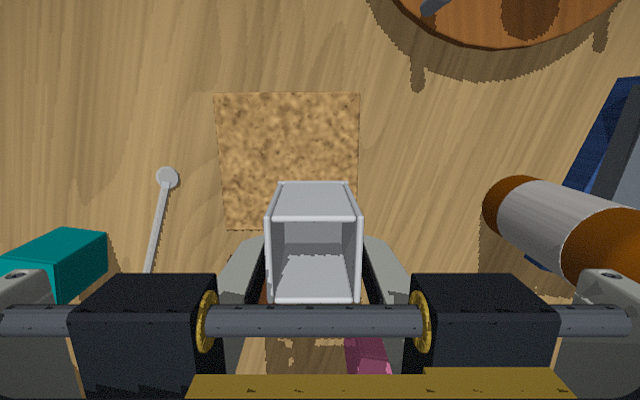

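```bash
python3 -c "
from h import *
plan(here(),[(.51,.06,.165,21,5,0),(.552,.211,.165,27.6,6,0),(.552,.211,.105,27.6,3,0)],0)"
```

```text
[-7,5,-25,-1,0, -7,5,-24,-1,0, -7,6,-24,-1,0, -8,6,-24,-1.1,0, -7,7,-25,-1,0, -0,15,-21,-1.1,0, -0,16,-21,-1.1,0, -0,16,-20,-1.1,0, -0,17,-20,-1.1,0, -0,17,-20,-1.1,0, -0,18,-19,-1.1,0, 20,-0,-0,-0,0, 20,-0,-0,-0,0, 20,-0,-0,-0,0]
end [0.5522 0.2111 0.1045] 27.6
```

```bash
python3 -m jog '[-7,5,-25,-1,0, -7,5,-24,-1,0, -7,6,-24,-1,0, -8,6,-24,-1.1,0, -7,7,-25,-1,0, 0,15,-21,-1.1,0, 0,16,-21,-1.1,0, 0,16,-20,-1.1,0, 0,17,-20,-1.1,0, 0,17,-20,-1.1,0, 0,18,-19,-1.1,0, 20,0,0,0,0, 20,0,0,0,0, 15,0,0,0,0, 0,0,0,0,0]'; python3 -c "
from h import *
st(); s,_=shot('wrist','w35.png'); _,im=shot('scene','s35.png')
cv2.imwrite('pics/c36.png',cv2.resize(im[160:330,300:480],None,fx=4,fy=3.5,interpolation=cv2.INTER_CUBIC))
_,im=shot('top','t35.png')
for l in ['cup','cup_foot']: print(l,find('mark_of','scene',l)[:5],find('mark_of','wrist',l,s)[:3])
for l in ['bay','bay_rim']: print(l,find('mark_of','wrist',l,s)[:3],find('mark_of','scene',l)[:3])
"
```

```text
time_s: 41.15
ee_pos: [0.551, 0.2098, 0.1077]
ee_rot: [-1.61, 1.564, -2.699]
ft_force: [-0.6, -1.0, -1.7]
width: 0.556
41.15 tcp [0.551  0.2098 0.1077] yang 27.6 xaxis [-0.006 -0.003 -1.   ] F [-0.56 -1.05 -1.7 ] w 0.556 j [-0.05  0.66 -0.58  1.68  0.43  0.94 -0.31]
cup [(0.89, [0.395, -0.3518, 0.0013], [239.0, 161.0]), (0.83, [0.553, 0.2099, 0.1663], [391.0, 215.0]), (0.61, [0.5549, 0.2101, 0.0389], [386.0, 249.0]), (0.57, [0.6505, -0.2315, 0.0028], [226.0, 226.0]), (0.57, [0.2919, -0.2136, 0.0019], [292.0, 155.0])] [(0.84, [0.5492, 0.2155, 0.1642], [314.0, 260.0]), (0.31, [0.5468, 0.2134, 0.0816], [310.0, 211.0])]
cup_foot [(0.97, [0.6473, -0.232, 0.08], [223.0, 206.0]), (0.93, [0.5517, 0.2099, 0.0827], [388.0, 237.0]), (0.6, [0.3998, -0.3554, 0.0828], [235.0, 142.0]), (0.56, [0.2853, -0.2152, 0.0801], [292.0, 135.0]), (0.43, [0.5504, 0.2097, 0.1677], [392.0, 214.0])] [(0.63, [0.5452, 0.2102, 0.0822], [306.0, 213.0])]
bay [] [(0.67, [0.5549, 0.2108, 0.0397], [386.0, 249.0])]
bay_rim [(0.69, [0.4891, 0.1782, 0.0281], [239.0, 197.0])] [(0.83, [0.4889, 0.1764, 0.0308], [383.0, 230.0])]
```

View pics/c36.png

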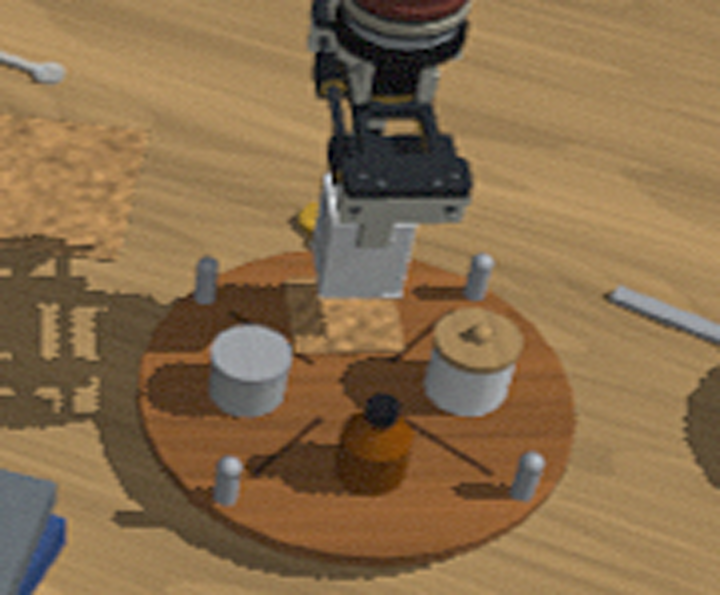

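View pics/w35.png

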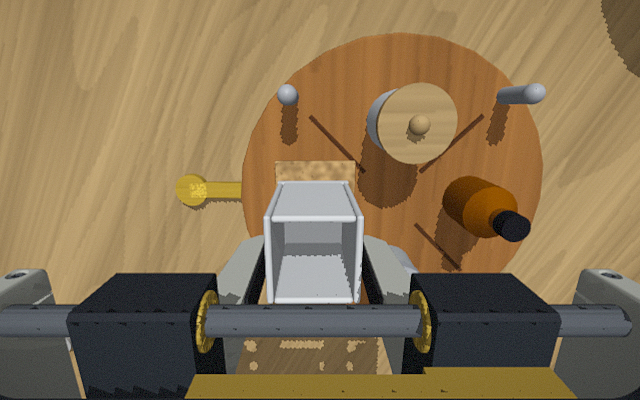

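```bash
python3 -c "
from h import *
im=cv2.imread('pics/w35.png');cv2.imwrite('pics/c37.png',cv2.resize(im[150:310,230:400],None,fx=4,fy=3.7,interpolation=cv2.INTER_CUBIC))
s=env.sense();T=T_tool(s)
L=lambda u,v,z:(T[:3,:3].T@(px2w('wrist',u,v,z,s)-s['ee_pos'])*1000).round(1)
print('coaster',L(275.5,161.5,.036),L(355,161.5,.036))
zr=s['ee_pos'][2]+.0544
print('rim',L(266,219,zr),L(361,219,zr),L(269,300,zr),L(358,300,zr))
zf=zr-.08
print('foot back',L(279,181,zf),L(349,181,zf))
for b in ([.5523,.211],[.5549,.2108]): print((T[:3,:3].T@(np.append(b,.036)-s['ee_pos'])*1000).round(1))
"
```

```text
coaster [ 74.9 -33.3 -35. ] [ 74.9  37.7 -34.9]
rim [-54.4 -23.3 -27.7] [-54.4  24.3 -27.7] [-54.4 -23.7  19.1] [-54.4  24.7  19.2]
foot back [ 25.6 -25.2 -28.6] [ 25.6  27.1 -28.6]
[74.9 -0.8 -0.4]
[74.9  1.4  1. ]
```

View pics/c37.png

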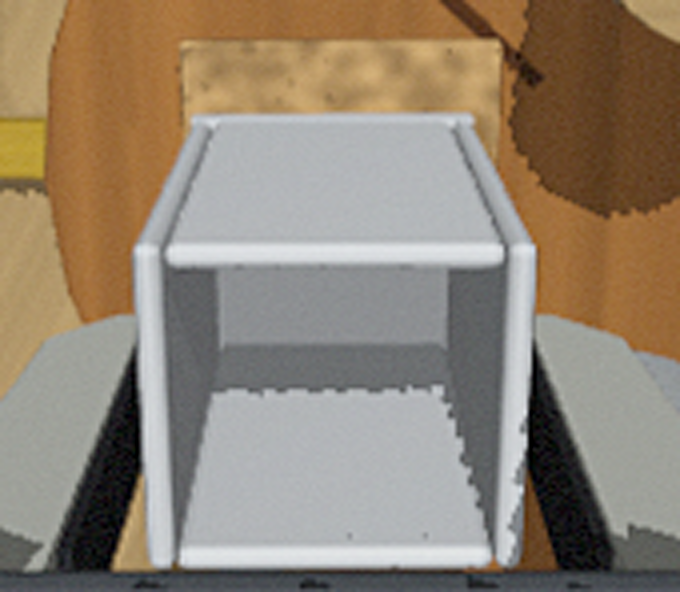

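The coaster and cup edges are parallel, and the correction needed is only about +1 mm in y and +3 mm in z. I lower it gently.

```bash
python3 -m jog '[10,1,3,0,0, 12,0,0,0,0, 10,0,0,0,0, 6,0,0,0,0, 0,0,0,0,0, 0,0,0,0,0]'; python3 -m jog '[2,0,0,0,0, 2,0,0,0,0, 0,0,0,0,0]'; python3 -m jog '[1,0,0,0,0, 1,0,0,0,0, 0,0,0,0,0]'
```

```text
time_s: 42.3
ee_pos: [0.5552, 0.2091, 0.0724]
ee_rot: [-2.928, 1.57, 2.266]
ft_force: [0.5, -0.8, -1.1]
width: 0.558
time_s: 42.6
ee_pos: [0.5552, 0.2087, 0.0686]
ee_rot: [-0.458, 1.571, -1.548]
ft_force: [-0.2, 0.2, -1.1]
width: 0.559
time_s: 42.9
ee_pos: [0.5552, 0.2088, 0.0665]
ee_rot: [-1.889, 1.571, -2.978]
ft_force: [0.9, -0.5, -1.7]
width: 0.559
```

```bash
python3 -m jog '[1,0,0,0,0, 1,0,0,0,0, 1,0,0,0,0, 0,0,0,0,0]'; python3 -m jog '[1,0,0,0,0, 0.5,0,0,0,0, 0,0,0,0,0]';python3 -c "
from h import *
st(); s,_=shot('wrist','w36.png'); _,im=shot('scene','s36.png')
cv2.imwrite('pics/c38.png',cv2.resize(im[200:290,340:440],None,fx=6,fy=6,interpolation=cv2.INTER_CUBIC))
for l in ['cup','cup_foot','bay','bay_rim']: print(l,find('mark_of','scene',l)[:5])"
```

```text
time_s: 43.3
ee_pos: [0.5552, 0.2088, 0.0634]
ee_rot: [-1.74, 1.571, -2.829]
ft_force: [-0.2, 0.0, -1.4]
width: 0.562
time_s: 43.6
ee_pos: [0.5552, 0.2088, 0.062]
ee_rot: [-1.776, 1.571, -2.866]
ft_force: [-0.1, -0.4, -1.5]
width: 0.556
43.6 tcp [0.5552 0.2088 0.062 ] yang 27.59 xaxis [-0. -0. -1.] F [-0.11 -0.41 -1.53] w 0.556 j [-0.07  0.72 -0.54  1.72  0.48  0.84 -0.35]
cup [(0.9, [0.558, 0.21, 0.1215], [389.0, 229.0]), (0.8, [0.6506, -0.2297, 0.0002], [227.0, 227.0]), (0.74, [0.2933, -0.2157, 0.0018], [291.0, 155.0]), (0.61, [0.3961, -0.3562, 0.0032], [238.0, 161.0])]
cup_foot [(0.9, [0.5557, 0.2091, 0.0369], [385.0, 249.0]), (0.9, [0.4009, -0.3552, 0.0817], [234.0, 142.0]), (0.86, [0.2878, -0.2128, 0.0786], [292.0, 136.0])]
bay [(0.71, [0.5513, 0.2085, 0.0409], [386.0, 247.0])]
bay_rim [(0.85, [0.492, 0.1803, 0.0332], [384.0, 231.0]), (0.65, [0.6863, -0.3556, 0.0016], [183.0, 220.0])]
```

View pics/c38.png

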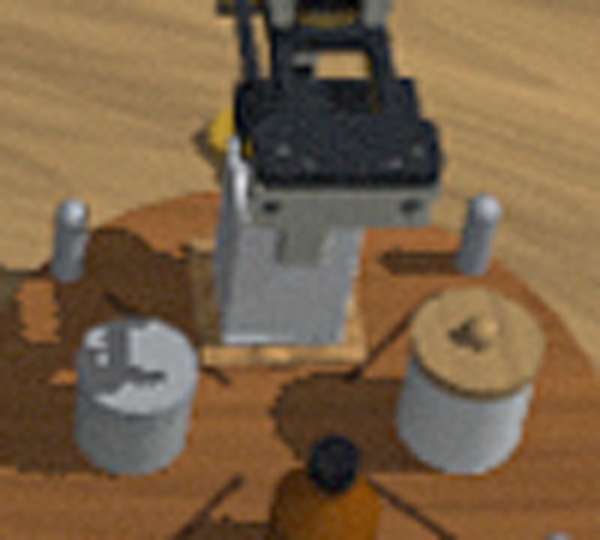

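View pics/w36.png

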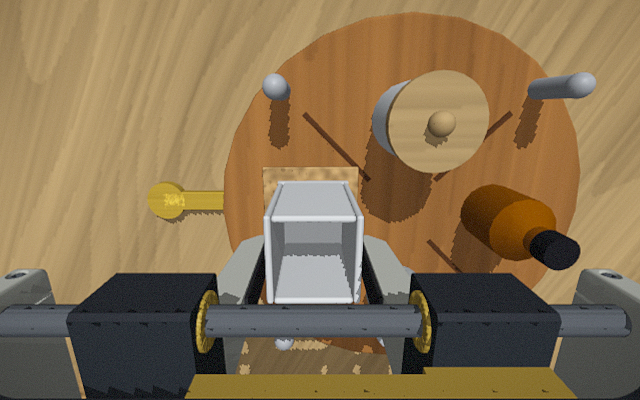

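```bash
python3 -c "
from h import *
im=cv2.imread('pics/w36.png');cv2.imwrite('pics/c39.png',cv2.resize(im[150:310,240:380],None,fx=5,fy=3.7,interpolation=cv2.INTER_CUBIC))
s=env.sense();T=T_tool(s)
L=lambda u,v,z:(T[:3,:3].T@(px2w('wrist',u,v,z,s)-s['ee_pos'])*1000).round(1)
print('coaster',L(263,168,.036),L(359,167.5,.036))
print('foot back',L(279,181,.036),L(349,181,.036))
"
```

```text
coaster [ 26.1 -36.7 -38.3] [ 26.1  34.2 -38.7]
foot back [ 26.1 -25.2 -28.5] [ 26.1  27.2 -28.4]
```

View pics/c39.png

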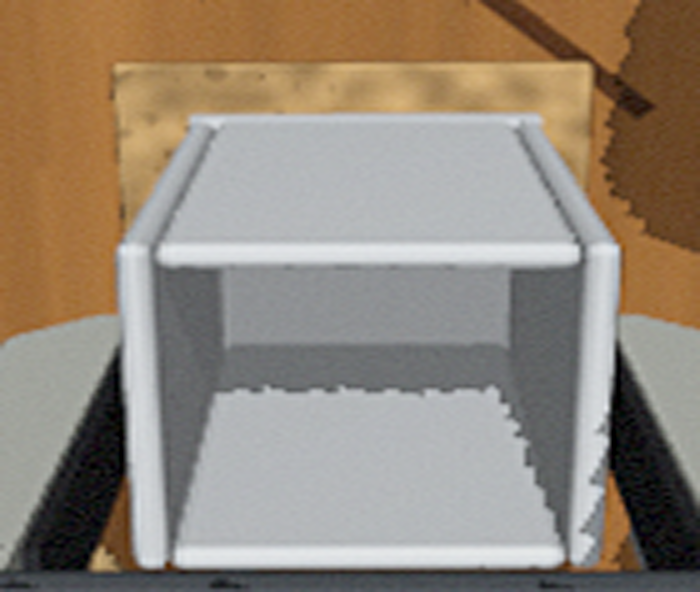

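In the wrist crop the foot is centred to 0 mm in z and +2 mm in y. I nudge y by −2 mm, touch down and release.

```bash
python3 -m jog '[0,-2,0,0,0, 0.7,0,0,0,0, 0.7,0,0,0,0, 0,0,0,0,0]'; python3 -m jog '[0.7,0,0,0,0, 0.5,0,0,0,0, 0,0,0,0,0]'
```

```text
time_s: 44.3
ee_pos: [0.5532, 0.2077, 0.0616]
ee_rot: [-0.641, 1.57, -1.73]
ft_force: [-1.9, -1.6, 4.4]
width: 0.556
time_s: 44.6
ee_pos: [0.5532, 0.2077, 0.0616]
ee_rot: [-0.165, 1.57, -1.255]
ft_force: [-3.8, -2.4, 10.5]
width: 0.559
```

```bash
python3 -m jog '[-1.5,0,0,0,0, 0,0,0,0,0]' 5; python3 -m jog '[0,0,0,0,0.58, 0,0,0,0,0.65, 0,0,0,0,0.75, 0,0,0,0,0.8, 0,0,0,0,0.8]'; python3 -c "
from h import *
st(); s,_=shot('wrist','w37.png')"
```

```text
time_s: 44.8
ee_pos: [0.5537, 0.2081, 0.0614]
ee_rot: [1.617, 1.57, 0.528]
ft_force: [-0.7, 0.5, 4.1]
width: 0.561
time_s: 45.3
ee_pos: [0.5535, 0.2079, 0.0609]
ee_rot: [3.106, 1.571, 2.017]
ft_force: [-0.8, 0.3, 0.0]
width: 0.795
45.3 tcp [0.5535 0.2079 0.0609] yang 27.58 xaxis [-0.  0. -1.] F [-0.8   0.35  0.  ] w 0.795 j [-0.07  0.72 -0.54  1.72  0.48  0.83 -0.35]
```

View pics/w37.png

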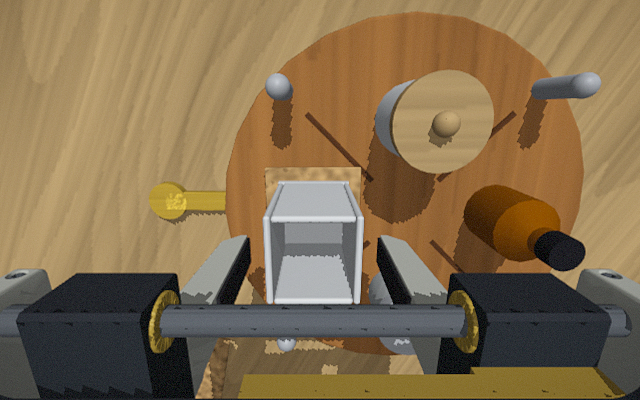

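Released, and both fingers are clear of the cup. I go straight up, retreat and check.

```bash
python3 -m jog '[-15,0,0,0,0.8, -30,0,0,0,0.8, -40,0,0,0,0.8, -40,0,0,0,0.8, -20,-10,20,0,0.8, 0,-15,45,0,0.8, 0,-15,45,0,0.8, 0,-15,45,0,0.8, 0,-10,45,0,0.8, 0,0,45,0,0.8, 0,0,0,0,0.8]'; python3 -c "
from h import *
st(); _,im=shot('top','t38.png'); _,sc=shot('scene','s38.png')
cv2.imwrite('pics/c40.png',cv2.resize(im[90:245,165:320],None,fx=4,fy=4,interpolation=cv2.INTER_CUBIC))
cv2.imwrite('pics/c41.png',cv2.resize(sc[190:330,310:470],None,fx=5,fy=4.2,interpolation=cv2.INTER_CUBIC))
for c in ('top','scene'):
  for l in ['cup','cup_foot','bay','bay_rim','pointer']: print(c,l,[r for r in find('mark_of',c,l) if r[1][1]>.05])
for l in ['rum','mug','stirrer','coasters','opener','jigger']: print(l,find('mark_of','top',l)[:2])
"
```

```text
time_s: 46.45
ee_pos: [0.6114, -0.0494, 0.206]
ee_rot: [-0.18, 1.565, -1.283]
ft_force: [0.0, 0.1, -0.6]
width: 0.797
46.45 tcp [ 0.6114 -0.0494  0.206 ] yang 26.81 xaxis [ 0.002 -0.005 -1.   ] F [ 0.02  0.07 -0.6 ] w 0.797 j [ 0.4   0.6  -0.61  1.49  0.36  1.17  0.19]
top cup [(0.85, [0.5567, 0.2134, 0.12], [243.0, 182.0]), (0.62, [0.4846, 0.1804, 0.0337], [262.0, 214.0])]
top cup_foot [(0.61, [0.5518, 0.2092, 0.0405], [250.0, 187.0])]
top bay [(0.89, [0.5523, 0.2097, 0.0393], [250.0, 187.0])]
top bay_rim [(0.76, [0.4894, 0.1773, 0.0332], [263.0, 212.0]), (0.63, [0.6087, 0.2399, 0.0058], [240.0, 166.0])]
top pointer [(0.66, [0.4865, 0.1786, 0.0364], [262.0, 213.0])]
scene cup [(0.82, [0.5553, 0.2094, 0.1159], [388.0, 229.0])]
scene cup_foot [(0.84, [0.5559, 0.2097, 0.0394], [385.0, 249.0])]
scene bay [(0.65, [0.5539, 0.2079, 0.0394], [385.0, 248.0])]
scene bay_rim [(0.63, [0.4905, 0.1794, 0.0335], [383.0, 230.0])]
scene pointer [(0.79, [0.4926, 0.1728, 0.0316], [381.0, 230.0])]
rum []
mug [(0.55, [0.6857, -0.3505, -0.0027], [467.0, 136.0])]
stirrer [(0.66, [0.3632, -0.1883, 0.0008], [407.0, 261.0]), (0.32, [0.5841, 0.3027, 0.0356], [213.0, 174.0])]
coasters [(0.45, [0.6685, 0.2753, 0.0362], [224.0, 141.0])]
opener [(0.57, [0.4261, 0.4103, 0.002], [174.0, 237.0])]
jigger []
```

View pics/c40.png

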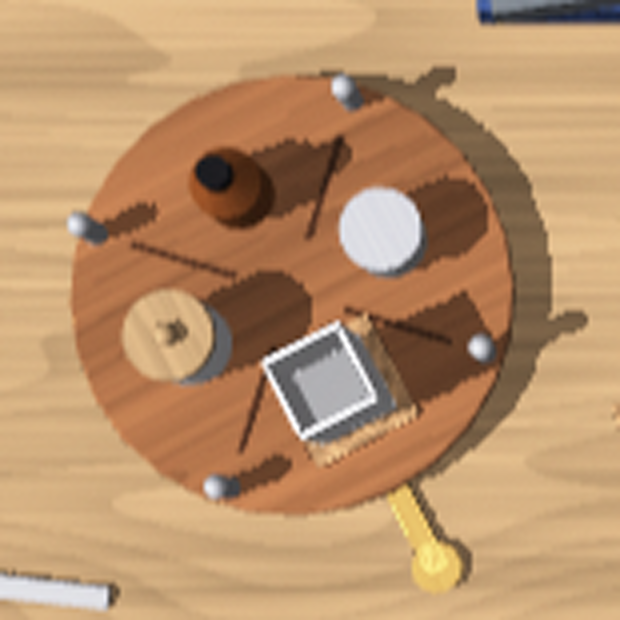

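View pics/c41.png

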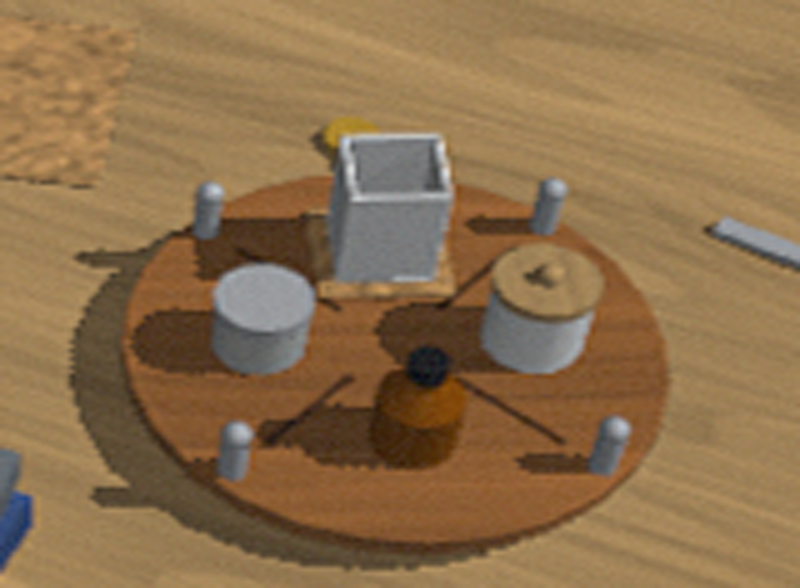

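View pics/t38.png

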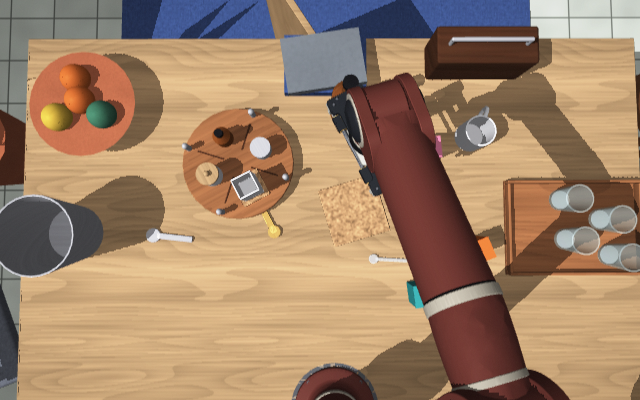

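The cup stands mouth up, square on the coaster, with its foot about 1–3 mm from the coaster's centre in both views. Because the gripper ended up near the rum bottle, I move it clear, take a last look and hand in.

```bash
python3 -m jog '[-20,0,0,0,0.8, 0,-35,0,0,0.8, 0,-35,0,0,0.8, 0,-30,0,0,0.8, 0,0,0,0,0.8, 0,0,0,0,0.8]'; python3 -c "
from h import *
st(); _,im=shot('scene','s39.png')
for l in ['rum','jigger','coasters','mug','stirrer','opener','cup_foot','bay']: print(l,find('mark_of','scene',l)[:5])
"
```

```text
time_s: 47.95
ee_pos: [0.5209, -0.086, 0.2264]
ee_rot: [0.989, 1.57, -0.102]
ft_force: [0.7, -0.2, 0.5]
width: 0.799
47.95 tcp [ 0.5209 -0.086   0.2264] yang 27.52 xaxis [ 0.001 -0.    -1.   ] F [ 0.7  -0.16  0.5 ] w 0.799 j [ 0.56  0.44 -0.66  1.7   0.3   1.1   0.3 ]
rum [(0.86, [0.749, -0.0309, 0.0013], [270.0, 277.0])]
jigger [(0.62, [0.7451, -0.1919, -0.0014], [219.0, 255.0])]
coasters [(0.57, [0.4877, -0.2008, 0.0024], [265.0, 194.0]), (0.16, [0.553, 0.2099, 0.04], [386.0, 248.0])]
mug [(0.65, [0.6841, -0.3572, -0.0007], [183.0, 220.0])]
stirrer [(0.57, [0.3673, -0.1883, -0.0007], [288.0, 172.0])]
opener [(0.65, [0.4279, 0.4062, 0.0005], [468.0, 251.0])]
cup_foot [(0.94, [0.398, -0.3548, 0.0815], [235.0, 142.0]), (0.84, [0.2889, -0.2135, 0.0812], [292.0, 135.0]), (0.76, [0.6458, -0.2279, 0.0785], [225.0, 207.0]), (0.55, [0.5555, 0.2091, 0.036], [385.0, 250.0])]
bay [(0.71, [0.5549, 0.2097, 0.0393], [386.0, 249.0])]
```

View pics/s39.png

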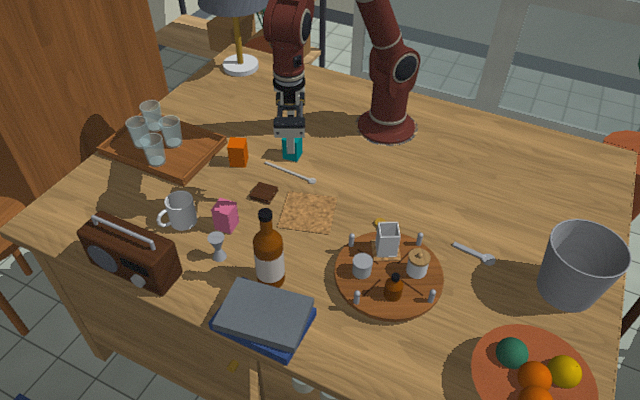

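The bystanders are all where they were, the cup is upright at (387,240) on the coaster by the pointer, and the arm is clear. I hand in.

```bash
python3 -c "
from plant import env
print(env.sign_off())"
```

```text
the job is handed in; nothing more can be done
None
```

The job is handed in at about 48 s of the 72 s. My last checks show every end condition met, but `sign_off` gave no verdict.

**What I did**
- I turned the carousel by pushing one rim post until the coaster stood at the pointer.
- I tipped the cup onto its side on the mat, using the mat's edge as a stop, and let go. I then took it near the mouth, rolled it upright on the mat, regrasped it and set it on the coaster.

**Last checks**
- **Carousel:** the rim point beside the coaster was within about 3–7 mm of the pointer (limit 14 mm). The post fit, made before the cup went on, gave about 207.5° for the coaster against 207.7° for the pointer.
- **Cup on the mat:** it lay flat with the fingers clear. Its mouth was about 81 mm from the mat centre (limit 106 mm).
- **Cup on the coaster:** it stands mouth up with its sides parallel to the coaster. Its foot is about 1–4 mm from the coaster's centre, depending on the view (limit 13 mm).
- **Force at set-down:** the wrist read about 10.5 N.
- **Other things:** the rum bottle, mug, stirrer, coaster stack and opener were within about 7 mm of their starting places, which is close to the measuring error. The network missed the jigger at the start, so I could only confirm by eye that it stood upright.

**What went wrong or disagreed**
- The finger tips turned out to sit about 25–30 mm above the reported TCP. My first sweep passed over the posts without moving the carousel.
- The first two tipping attempts only carried or slid the cup, with no harm done.
- Contact forces on the carousel containers could not be read. I saw no contact with them in the pictures.

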